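Put the slide-staining set away in its tray

ROBOT

A 6-joint arm with a two-finger parallel gripper is mounted at the origin on the work surface. World frame = base frame: x ahead of the robot, y to its left, z up, the work surface at z = 0. Lengths are in m, angles in rad, forces in N, time in s.
With the tool pointing down it reaches from about 0.275 to 0.75 m from the base axis. Payload 10.2 kg.
Tool frame: the origin (TCP) lies midway between the tips of the shut fingers; the grasp point (between the pads) lies 19 mm behind it; z points along the fingers, y is the line along which they close (so a half turn about z gives the same grasp; the last joint's range is limited). The gripper opens to 88 mm and grips with 3 to 60 N. Pads are 18 mm wide; open, the fingers measure 123 mm over their backs; the gripper's body (75 mm by 187 mm) begins 45 mm behind the grasp point.
Start: joints at [0.902, 0.313, 1.498, -0, 1.331, -0.223], TCP at [0.226, 0.474, 0.239] pointing down, gripper open.
Joint ranges: [-2.94, 2.94], [-0.97, 2.17], [0.19, 2.56], [-1.23, 4.37], [0.02, 3.11], [-2.88, 2.88]. Speed limits (rad/s): [2.39, 2.39, 3.01, 3.14, 3.14, 3.14].

INTERFACE

Orientations are given as a unit quaternion [w, x, y, z].
In Python, from plant import * gives the robot as it stands. The module is installed in compiled form; this text tells all that it offers.
- The arm moves only by the tool send_rows, never from a script. Its argument "series" is a list of rows, each an object of numbers: "dx", "dy", "dz": the shift along the tool's x, y, z scaled (see below); "ax", "ay", "az": the turn, a rotation vector about the tool's x, y, z scaled (see below). A call has 1 to 8 rows; each row shifts and turns the commanded pose from where the row before left it, along the tool's axes as they then stand; what a row does not reach is not made up. The controller multiplies each number of a shift by 25 mm and each number of a turn by 5 degrees. A row lasts 1/12 s, in which the tool goes at most 41.7 mm and 7.16 degrees, less where a joint would pass 70% of its speed; a pose out of reach is approached as far as the arm can. A call with a number of a shift or a turn outside -1 to 1 is refused whole. A call with a gripper value outside its range is refused whole. "claw" is the opening, from -1 (shut) to 1 (fully open), set as the call begins (left out, the last holds). The fingers move at their own pace and stop on an object; "grip_force" is the grip in N (left out, the last holds). Time passes only in rows, so rows that do not move let the fingers close. It gives the time, the measured TCP pose, the force, the opening and the grip force at its end, in the units of the state.
- sense(): the state, without advancing time (a new reading comes with each control period).
- read_camera(name): name is "scene" or "top" or "wrist"; returns the picture (420x560x3 uint8, red, green, blue); there is no depth.
- camera_params(name): a dict with "mtx" (3x3 intrinsics, pixels), "R" (3x3) and "t" (3): a world point X has camera coordinates R X + t; the wrist camera has in their place "tool_from_camera" (4x4, takes a point from camera to tool coordinates, whose origin is the TCP and whose axes are the flange's). Camera axes: x right, y down, z forward; pixel columns grow to the right and rows downward; lengths in m; the calibration is good to about 2 mm. A picture is of the moment at which its call begins: read the wrist's pose just before it. camera_params takes no time and is no camera call.
- close_job(): hands the job in; it is judged then, once.
The state is a dict: "time": time; "qpos": joint angles; "qd": joint speeds; "joint_efforts": joint torques, N m; "ee_pos": TCP position; "tcp_rot": TCP orientation; "force": force on the tool from outside, world axes, zero at the start; "ft_torque": the same for the moment, N m; "finger_gap": opening from 0.0 (shut) to 1.0 (fully open); "grasp_force": force on a finger pad.
Only numpy, scipy, OpenCV 4.12 (cv2) and the standard library are available. Lean on these libraries where they do the work, as an engineer would, in place of code of your own. Each camera call takes 0.05 s, during which the arm holds its last target. There are 200 camera calls.

TASK

Pack the slide-staining set into its steel tray as one tidy stack, from the bottom up: stand the grey trough in the middle of the tray, lengthwise with it; lower the rack of slides upright into the trough; put the grey lid fully home on the trough; and last stand the amber pot upright in the middle of the lid. Set every piece down without dropping it, keep the slide rack level, leave the tray where it lies, and leave the bottles and the timer alone.

Things in the scene. Friction and masses are not known exactly. Their poses are not given: they have to be found in the camera images.
- tray: Shallow open steel instrument tray, 170 x 125 mm, 15 mm high: floor 3 mm thick, upright walls 4 mm thick, inside 162 x 117 mm. Loose, about 0.45 kg. Origin: centre of its underside; x along its length, z up.
- trough: Plain open-topped oblong box of grey plastic, 100 (x) x 64 (y) x 48 mm high, walls and floor 4 mm, inside 92 x 56 mm, 44 mm deep. A flat lug 32 mm wide (y), 37 to 43 mm up, juts 8 mm from each short end; the long sides are plain, to be gripped across the 64 mm. 0.16 kg. Origin: centre of its underside; z up. Upright at the start. On the tray's floor it is 3 mm above the tray's origin.
- rack: Black slide rack 82 (x) x 42 mm (y) with eight captive glass slides on edge, tops 30 mm up. Two posts at y = +-18 mm carry a grip bar over its middle: along y, 40 mm long, 8 mm thick (x), underside 46 mm, top 58 mm above the origin. Grip the bar along x, tips above the slides. 0.09 kg. Origin: centre of its underside; z up. In the trough it stands 4 mm above the trough's origin.
- lid: Oblong grey lid, right way up, either way round fits. Four feet, lowest 5 mm (84 x 48 mm overall), go inside the trough's walls; flange 104 (x) x 68 mm, 5 to 9 mm up, sits on the rim; hollow hood 96 x 60 mm above (grip its 60 mm), deck 26 mm up, edge bead 3 mm high, recess 88 x 52 mm. Clears the rack's bar. 0.08 kg. Origin: centre, feet's underside; z up. Home: 43 mm above the trough's origin.
- pot: Small round open pot of amber glass, 52 mm outside diameter, 40 mm high, on a narrower foot of 40 mm diameter (body full width from 9 mm up), upright at the start. About 0.09 kg. Origin: centre of its underside; z up.
- dropper_a: Bystander: upright brown dropper bottle, 38 mm diameter, 100 mm tall with its orange teat; leave alone. Origin: centre of its underside.
- dropper_b: Bystander: upright brown dropper bottle, 42 mm diameter, 108 mm tall with its orange teat; leave alone. Origin: centre of its underside.
- wash_bottle: Bystander: upright whitish wash bottle with orange cap and bent spout, 62 mm diameter, 186 mm tall, the spout reaching 49 mm from the axis along its x; leave alone. Origin: centre of its underside.
- timer: Bystander: flat blue bench timer, 58 x 66 mm, 20 mm high; leave alone. Origin: centre of its underside.

How it is judged:
By the outcome, as a careful person would: the job done as asked, in the order asked, and still so for the second after the job is handed in, with the robot touching nothing.
It also fails if it takes over 125 s, if anything falls off the work surface, if the arm or the gripper's body presses on something with over 40 N, if the wrist force passes 120 N, or if a joint passes its speed limit or range.

## Working session

There is one attempt and no reset: what is moved stays moved. The work goes in short steps, Python scripts to look and compute and a tool call to move; the robot and the scene stay as the last step left them, time stands still between calls to the robot, and variables do not carry over. Pictures are saved under pics/ and viewed, at most 14 in all, crops included, and the job is handed in when it is done.

Besides the shell and the picture viewer there is one more tool, called in YAML: its name, and indented under it one key for each argument. send_rows: Moves the arm, as the interface text tells. Shifts and turns lie within -1 to 1; 1 stands for 25 mm of shift or 5 degrees of turn. Its arguments: {"type":"object","properties":{"series":{"type":"array"},"claw":{"type":"number"},"grip_force":{"type":"number"}},"required":["series"]}

```bash
mkdir -p pics; python3 - <<'E'
from plant import *
import cv2,numpy as np
np.set_printoptions(precision=4,suppress=True)
s=sense();print(s)
for n in("scene","top","wrist"):
    im=read_camera(n);cv2.imwrite(f"pics/{n}0.png",im[:,:,::-1]);print(n,camera_params(n))
E
```

```text
{'time': 0.0, 'qpos': array([ 0.9016,  0.3135,  1.4985,  0.    ,  1.331 , -0.2234]), 'qd': array([-0.0003,  0.0003, -0.    ,  0.0004, -0.0014, -0.0004]), 'joint_efforts': array([ -0.0005, -40.2208, -25.2267,   0.0694,   0.0352,  -0.0001]), 'ee_pos': array([0.2262, 0.4735, 0.2381]), 'tcp_rot': array([-0.0003,  0.2211,  0.9753, -0.0006]), 'force': array([-0.1503,  0.6371, -0.6664]), 'ft_torque': array([-0.0298, -0.0059, -0.0522]), 'grasp_force': 0.0, 'finger_gap': 1.0034878538696559}
scene {'mtx': array([[405.1443,   0.    , 278.1212],
       [  0.    , 405.1443, 207.3168],
       [  0.    ,   0.    ,   1.    ]]), 'R': array([[-0.2621,  0.965 ,  0.0051],
       [ 0.6561,  0.1821, -0.7324],
       [-0.7077, -0.1886, -0.6809]]), 't': array([ 0.115 , -0.3402,  1.5468])}
top {'mtx': array([[451.1008,   0.    , 285.4947],
       [  0.    , 451.1008, 210.8858],
       [  0.    ,   0.    ,   1.    ]]), 'R': array([[-0.0265, -0.9995,  0.0143],
       [-0.9849,  0.0237, -0.1715],
       [ 0.1711, -0.0186, -0.9851]]), 't': array([0.0184, 0.5546, 1.0795])}
wrist {'mtx': array([[308.8207,   0.    , 282.2792],
       [  0.    , 308.8207, 211.6305],
       [  0.    ,   0.    ,   1.    ]]), 'tool_from_camera': array([[ 0.0006, -0.9663, -0.2574,  0.0658],
       [ 1.    ,  0.0007, -0.0002, -0.0009],
       [ 0.0003, -0.2574,  0.9663, -0.1455],
       [ 0.    ,  0.    ,  0.    ,  1.    ]])}
```

View pics/top0.png

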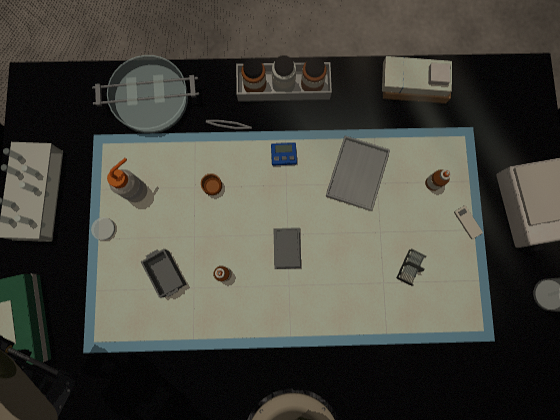

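View pics/scene0.png

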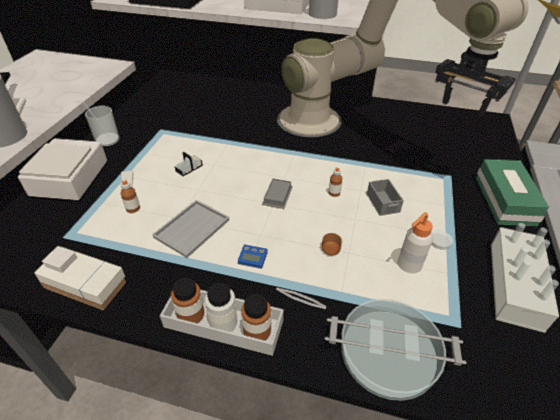

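```bash
cat > h.py <<'E'
from plant import *
import cv2,numpy as np
from scipy.spatial.transform import Rotation as Ro
np.set_printoptions(precision=4,suppress=True)
def rot(s): q=s["tcp_rot"]; return Ro.from_quat([q[1],q[2],q[3],q[0]]).as_matrix()
def cam(name,s=None):
    p=camera_params(name)
    if name!="wrist": return p["mtx"],p["R"].T,-p["R"].T@p["t"]
    T=p["tool_from_camera"];R=rot(s); return p["mtx"],R@T[:3,:3],s["ee_pos"]+R@T[:3,3]
def cast(c,px,z):
    K,R,o=c; px=np.atleast_2d(np.asarray(px,float))
    d=np.c_[px,np.ones(len(px))]@np.linalg.inv(K).T@R.T
    return o+d*((z-o[2])/d[:,2])[:,None]
def rect(pts):  # world points (same z) -> centre, (long,short), yaw of long axis deg
    (x,y),(w,h),a=cv2.minAreaRect((pts[:,:2]*1000).astype(np.float32))
    if w<h: w,h,a=h,w,a+90
    return np.array([x,y]),np.array([w,h]),(a+90)%180-90
def blob(mask,px,k=0):
    if k: mask=cv2.morphologyEx(mask,cv2.MORPH_CLOSE,np.ones((k,k),np.uint8))
    cs,_=cv2.findContours(mask,cv2.RETR_EXTERNAL,cv2.CHAIN_APPROX_NONE)
    cs=[c for c in cs if cv2.contourArea(c)>30]
    return min(cs,key=lambda c:abs(cv2.pointPolygonTest(c,tuple(map(float,px)),True)) if cv2.pointPolygonTest(c,tuple(map(float,px)),True)<0 else -cv2.pointPolygonTest(c,tuple(map(float,px)),True))[:,0]
def shot(name,fn):
    s=sense(); im=read_camera(name); cv2.imwrite("pics/"+fn,im[:,:,::-1]); return s,im,cam(name,s)
E
python3 - <<'E'
from h import *
im=cv2.imread("pics/top0.png");c=cam("top")
hsv=cv2.cvtColor(im,cv2.COLOR_BGR2HSV);g=cv2.cvtColor(im,cv2.COLOR_BGR2GRAY)
print(im[273,163],im[249,287],im[174,358],im[210,287],im[267,411])
dark=((g<150)*255).astype(np.uint8)
for n,px,z in [("trough",(163,273),.043),("lid",(287,249),.02),("tray",(358,174),.012),("rack",(411,267),.03),("pot",(211,185),.03),("dropA",(222,274),.05),("dropB",(438,180),.05),("wash",(125,182),.05),("timer",(284,153),.02)]:
    b=blob(dark,px); print(n,*rect(cast(c,b,z)))
E
```

```text
[68 74 78] [68 73 77] [ 90  97 100] [123 141 144] [76 84 83]
trough [598.3472   6.6095] [1526.92   1084.3149] 89.05361938476562
lid [603.2219   6.2229] [1558.4114 1106.6782] 89.05361938476562
tray [604.9175   6.0885] [1569.3651 1114.4565] 89.05361938476562
rack [601.1025   6.3911] [1544.7197 1096.9551] 89.05361938476562
pot [601.1025   6.3911] [1544.7197 1096.9551] 89.05361938476562
dropA [596.8636   6.7271] [1517.3358 1077.509 ] 89.05363464355469
dropB [596.8636   6.7271] [1517.3358 1077.509 ] 89.05363464355469
wash [596.8636   6.7271] [1517.3358 1077.509 ] 89.05363464355469
timer [603.2219   6.2229] [1558.4114 1106.6782] 89.05361938476562
```

```bash
python3 - <<'E'
from h import *
im=cv2.imread("pics/top0.png");c=cam("top")
g=cv2.cvtColor(im,cv2.COLOR_BGR2GRAY);sat=im.max(2).astype(int)-im.min(2)
m=((g<115)|(sat>60))&1; m=(m*255).astype(np.uint8)
r=np.zeros_like(m);r[136:330,104:470]=1;m*=r
for n,px,z in [("trough",(163,273),.043),("lid",(287,249),.02),("tray",(358,174),.012),("rack",(411,267),.03),("pot",(211,185),.03),("dropA",(222,274),.05),("dropB",(438,180),.05),("wash",(125,182),.05),("timer",(284,153),.02)]:
    b=blob(m,px); print(n,*rect(cast(c,b,z)))
E
```

```text
trough [406.8582 304.0077] [129.6446  76.1472] 27.663768768310547
lid [464.8223   2.6001] [102.7726  68.8904] -0.00061798095703125
tray [664.0311  55.2657] [848.8806 200.1356] 88.76827239990234
rack [ 406.9618 -308.5667] [86.1851 55.0805] -28.214080810546875
pot [628.4706 187.7182] [68.6675 52.4286] 43.74472427368164
dropA [400.3456 157.2202] [55.7774 37.4032] 62.433746337890625
dropB [ 620.0353 -383.8035] [61.7487 52.7898] -52.201637268066406
wash [628.2739 388.0115] [137.7828  82.2155] 46.942081451416016
timer [711.0961   3.7616] [67.9844 65.2178] 88.79692077636719
```

```bash
cat >> h.py <<'E'
def go(x,y,z,yaw,s=None):
    """units of shift in the present tool axes to reach (x,y,z), and az units to bring tool y to yaw deg (mod 180)"""
    s=s or sense();R=rot(s);d=R.T@(np.array([x,y,z])-s["ee_pos"])/.025
    ty=np.degrees(np.arctan2(R[1,1],R[0,1]))
    a=(yaw-ty+90)%180-90; tilt=np.degrees(R.T@np.cross(R[:,2],[0,0,-1]))/5
    print("at",s["ee_pos"],"tooly %.1f"%ty,"shift",d.round(2),"az %.2f (or %.2f)"%(-a/5,-(a-np.sign(a)*180)/5),"tilt",tilt.round(3),"q6 %.2f"%s["qpos"][5],"t %.1f"%s["time"])
E
python3 -c "
from h import *
go(.407,.304,.2,117.7)"
```

```text
at [0.2263 0.4735 0.2383] tooly 64.5 shift [-9.45 -3.    1.53] az -10.65 (or 25.35) tilt [-0.011 -0.003 -0.   ] q6 -0.22 t 0.1
```

send_rows:
  series:
    - {"dx":-0.79,"dy":-0.25,"dz":0.13}
    - {"dx":-0.79,"dy":-0.25,"dz":0.13}
    - {"dx":-0.79,"dy":-0.25,"dz":0.13}
    - {"dx":-0.79,"dy":-0.25,"dz":0.13}
    - {"dx":-0.79,"dy":-0.25,"dz":0.13}
    - {"dx":-0.79,"dy":-0.25,"dz":0.13}
  claw: 1

```text
validation failed for argument at $.se...
```

send_rows:
  series:
    - {"dx":-0.79,"dy":-0.25,"dz":0.13}
    - {"dx":-0.79,"dy":-0.25,"dz":0.13}
    - {"dx":-0.79,"dy":-0.25,"dz":0.13}
    - {"dx":-0.79,"dy":-0.25,"dz":0.13}
    - {"dx":-0.79,"dy":-0.25,"dz":0.13}
    - {"dx":-0.79,"dy":-0.25,"dz":0.13}

```text
validation failed for argument at $.se...
```

send_rows:
  series:
    - {"az":-0.89}
    - {"az":-0.89}
    - {"az":-0.89}
    - {"az":-0.89}
    - {"az":-0.89}
    - {"az":-0.89}

```text
validation failed for argument at $.se...
```

send_rows:
  series:
    - {"az":-0.89}
    - {"az":-0.89}
    - {"az":-0.89}
    - {"az":-0.89}
    - {"az":-0.89}
    - {"az":-0.89}
    - {}
    - {}

```text
validation failed for argument at $.se...
```

```bash
python3 -c "
from h import *
s,im,c=shot('wrist','w1.png'); go(.407,.304,.2,117.7,s); print(s['force'])"
```

```text
at [0.2263 0.4735 0.2383] tooly 64.5 shift [-9.45 -3.    1.53] az -10.65 (or 25.35) tilt [-0.011 -0.003 -0.   ] q6 -0.22 t 0.1
[ 0.2434 -0.3403 -0.0435]
```

View pics/w1.png

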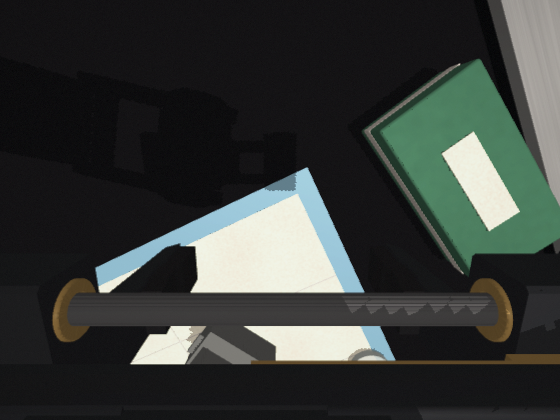

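send_rows:
  series:
    - {"dx":-0.79,"dy":-0.25,"dz":0.13,"ax":0,"ay":0,"az":0}
    - {"dx":-0.79,"dy":-0.25,"dz":0.13,"ax":0,"ay":0,"az":0}
    - {"dx":-0.79,"dy":-0.25,"dz":0.13,"ax":0,"ay":0,"az":0}
    - {"dx":-0.79,"dy":-0.25,"dz":0.13,"ax":0,"ay":0,"az":0}
    - {"dx":-0.79,"dy":-0.25,"dz":0.13,"ax":0,"ay":0,"az":0}
    - {"dx":-0.79,"dy":-0.25,"dz":0.13,"ax":0,"ay":0,"az":0}
  claw: 1

```text
time: 0.7
ee_pos: [0.3177, 0.388, 0.219]
tcp_rot: [-0.0, 0.221, 0.975, -0.0]
force: [-0.7, 0.7, 0.3]
finger_gap: 0.998
grasp_force: 0.0
```

send_rows:
  series:
    - {"dx":-0.79,"dy":-0.25,"dz":0.13,"ax":0,"ay":0,"az":0}
    - {"dx":-0.79,"dy":-0.25,"dz":0.13,"ax":0,"ay":0,"az":0}
    - {"dx":-0.79,"dy":-0.25,"dz":0.13,"ax":0,"ay":0,"az":0}
    - {"dx":-0.79,"dy":-0.25,"dz":0.13,"ax":0,"ay":0,"az":0}
    - {"dx":-0.79,"dy":-0.25,"dz":0.13,"ax":0,"ay":0,"az":0}
    - {"dx":-0.79,"dy":-0.25,"dz":0.13,"ax":0,"ay":0,"az":0}

```text
time: 1.2
ee_pos: [0.4085, 0.303, 0.1995]
tcp_rot: [-0.0, 0.221, 0.975, -0.0]
force: [0.5, 0.1, 0.0]
finger_gap: 1.0
grasp_force: 0.0
```

send_rows:
  series:
    - {"dx":0,"dy":0,"dz":0,"ax":0,"ay":0,"az":-0.89}
    - {"dx":0,"dy":0,"dz":0,"ax":0,"ay":0,"az":-0.89}
    - {"dx":0,"dy":0,"dz":0,"ax":0,"ay":0,"az":-0.89}
    - {"dx":0,"dy":0,"dz":0,"ax":0,"ay":0,"az":-0.89}
    - {"dx":0,"dy":0,"dz":0,"ax":0,"ay":0,"az":-0.89}
    - {"dx":0,"dy":0,"dz":0,"ax":0,"ay":0,"az":-0.89}

```text
time: 1.7
ee_pos: [0.4078, 0.3038, 0.1996]
tcp_rot: [-0.0, -0.012, 1.0, -0.0]
force: [0.1, -0.0, -0.4]
finger_gap: 0.997
grasp_force: 0.0
```

send_rows:
  series:
    - {"dx":0,"dy":0,"dz":0,"ax":0,"ay":0,"az":-0.89}
    - {"dx":0,"dy":0,"dz":0,"ax":0,"ay":0,"az":-0.89}
    - {"dx":0,"dy":0,"dz":0,"ax":0,"ay":0,"az":-0.89}
    - {"dx":0,"dy":0,"dz":0,"ax":0,"ay":0,"az":-0.89}
    - {"dx":0,"dy":0,"dz":0,"ax":0,"ay":0,"az":-0.89}
    - {"dx":0,"dy":0,"dz":0,"ax":0,"ay":0,"az":-0.89}
    - {"dx":0,"dy":0,"dz":0,"ax":0,"ay":0,"az":0}
    - {"dx":0,"dy":0,"dz":0,"ax":0,"ay":0,"az":0}

```text
time: 2.37
ee_pos: [0.4078, 0.3038, 0.1996]
tcp_rot: [-0.0, -0.24, 0.971, -0.0]
force: [-0.7, 0.5, 0.2]
finger_gap: 0.999
grasp_force: 0.0
```

```bash
python3 -c "
from h import *
s,im,c=shot('wrist','w2.png'); go(.407,.304,.2,117.7,s); print(s['force'])"
```

```text
at [0.4078 0.3038 0.1996] tooly 117.7 shift [ 0.03  0.02 -0.02] az 0.01 (or -35.99) tilt [ 0.    -0.003 -0.   ] q6 -1.65 t 2.4
[-0.6942  0.5132  0.198 ]
```

View pics/w2.png

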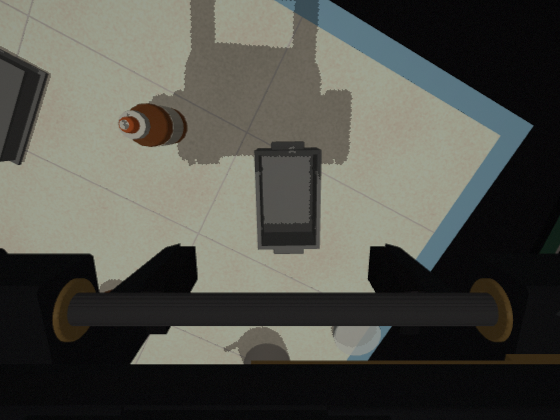

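```bash
python3 - <<'E'
from h import *
s=sense();c=cam("wrist",s);im=cv2.imread("pics/w2.png");g=cv2.cvtColor(im,cv2.COLOR_BGR2GRAY)
print(g[200,245:340:1]); print(g[135:265:1,288]); print(g[135:165,270],g[235:262,265])
E
```

```text
[158 158 155 159 157 155 153 153 156 158 144  82  81  82  75  39  32  43
  72  82  83  82  83  82  83  83  83  82  83  83  82  82  82  83  82  82
  83  83  82  84  83  83  82  83  84  83  84  83  83  83  83  83  83  83
  83  84  83  83  83  83  83  83  84  78  52  47  45  41  28  29  29  45
  83  83  84 105 158 158 157 155 157 160 159 156 157 158 159 160 160 159
 159 158 158 159 156]
[105 104 100 101 100 101  73  51  50  48  49  49  47  57  42  40  57  58
  50  49  49  74  82  83  83  82  83  83  82  84  83  83  83  83  83  83
  83  83  83  83  83  83  83  83  83  83  84  84  83  84  83  83  84  83
  83  84  84  83  84  84  83  83  84  83  84  83  83  84  84  83  84  83
  82  83  83  84  83  83  84  83  82  83  83  83  82  83  83  83  77  52
  46  46  47  47  46  47  45  36  32  32  33  34  33  34  33  33  34  34
  33  33  55  79  81  82  82  81  80  79  71 147 154 156 158 157 156 155
 155 156 155 156]
[100 102 102 101 103 103 102 100  96  86  85  92  93  47  33  36  48  49
  48  47  47  48  80  82  82  82  83  83  83  83] [ 32  33  34  33  33  33  34  32  34  34  34  77  80  81 114 155 158 155
 154 157 153 155 156 157 160 157 156]
```

```bash
python3 - <<'E'
from h import *
s=sense();c=cam("wrist",s);im=cv2.imread("pics/w2.png");g=cv2.cvtColor(im,cv2.COLOR_BGR2GRAY)
m=((g<93)*255).astype(np.uint8); m[:,:240]=0;m[:,335:]=0;m[265:]=0;m[:135]=0
b=blob(m,(288,200),3)
for z in (.043,.048): print(rect(cast(c,b,z)))
r=rect(cast(c,b,.046)); go(r[0][0]/1000,r[0][1]/1000,.02,r[2]+90,s)
print(cast(c,[[287.9,148.7],[287.9,249.3]],.048), cast(c,[[287.9,141.3],[287.9,254]],.043))
# top camera tray refine
im=cv2.imread("pics/top0.png");c=cam("top");g=cv2.cvtColor(im,cv2.COLOR_BGR2GRAY);print(g[174,310:400])
im2=im.astype(int); r=cv2.resize(im[125:225,310:410],None,fx=6,fy=6,interpolation=cv2.INTER_CUBIC);cv2.imwrite("pics/tray.png",r)
E
```

```text
(array([404.1025, 307.2755]), array([121.811 ,  66.4527]), 29.593027114868164)
(array([403.1944, 306.6981]), array([119.7955,  65.3531]), 29.593036651611328)
at [0.4079 0.3038 0.1997] tooly 117.7 shift [0.09 0.19 7.19] az -0.38 (or 35.62) tilt [ 0.    -0.002 -0.   ] q6 -1.65 t 2.4
[[0.3623 0.2851 0.048 ]
 [0.452  0.3328 0.048 ]] [[0.3564 0.2821 0.043 ]
 [0.4584 0.3363 0.043 ]]
[143 146 145 144 146 145 144 144 145 144 145 143 144 146 145 144 144 143
 144 141 145 145  88 100  60 103 100 100 100  99  98 101 101 104 101 100
 100 100  98 100  98  99  99 100 100 100  97  97  97  98  99  97  97  97
  99  98  99  99  98  98  95  96  95  99  97  97  97  98  99 100  73  99
  90 134 142 141 139 140 140 140 139 138 139 139 140 139 140 139 138 139]
```

View pics/tray.png

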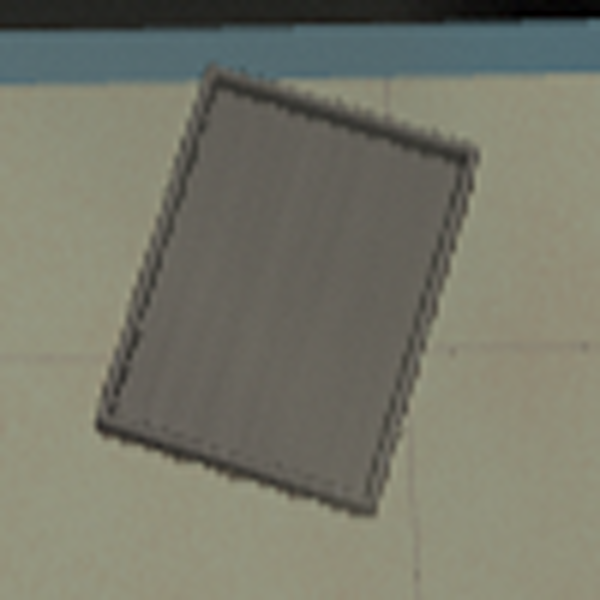

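```bash
python3 - <<'E'
from h import *
s=sense();c=cam("wrist",s);im=cv2.imread("pics/w2.png");g=cv2.cvtColor(im,cv2.COLOR_BGR2GRAY).astype(int)
L=[];Rr=[]
for r in range(168,245,4):
    row=g[r]
    l=next(k for k in range(250,262) if row[k]<115); q=next(k for k in range(325,310,-1) if row[k]<115)
    f=lambda a,b:(a-115)/(a-b)
    L.append((l-1+f(row[l-1],row[l]),r)); Rr.append((q+1-f(row[q+1],row[q]),r))
A=cast(c,L,.048)[:,:2];B=cast(c,Rr,.048)[:,:2]
for P in(A,B):
    v=cv2.fitLine(P.astype(np.float32),cv2.DIST_HUBER,0,.01,.01).ravel();print(np.degrees(np.arctan2(v[1],v[0])),v[2:])
print(np.linalg.norm(A[5]-B[5]))
im=cv2.imread("pics/top0.png");c=cam("top");g=cv2.cvtColor(im,cv2.COLOR_BGR2GRAY);sat=im.max(2).astype(int)-im.min(2)
m=((g<120)&(sat<25)).astype(np.uint8)*255;m[:,:315]=0;m[:,400:]=0;m[:130]=0;m[220:]=0
b=blob(cv2.morphologyEx(m,cv2.MORPH_OPEN,np.ones((3,3))),(358,174));print("tray",rect(cast(c,b,.012)),rect(cast(c,b,.015)))
ap=cv2.boxPoints(cv2.minAreaRect(b));print(ap)
E
```

```text
28.53429 [0.4267 0.2833]
28.433485 [0.3933 0.3376]
0.06349455478669319
tray (array([ 659.3501, -188.4377]), array([178.2995, 128.761 ]), -19.43677520751953) (array([ 658.5718, -187.8782]), array([177.8328, 128.424 ]), -19.436782836914062)
[[324.6    196.8   ]
 [343.8865 134.1189]
 [391.0379 148.627 ]
 [371.7514 211.3081]]
```

```bash
python3 -c "
from h import *
go(.4073,.309,.02,118.5)"
```

```text
at [0.4079 0.3038 0.1997] tooly 117.7 shift [-0.08  0.19  7.19] az -0.16 (or 35.84) tilt [ 0.    -0.002 -0.   ] q6 -1.65 t 2.4
```

send_rows:
  series:
    - {"dx":-0.08,"dy":0.19,"dz":0.5,"ax":0,"ay":0,"az":-0.16}
    - {"dx":0,"dy":0,"dz":0.9,"ax":0,"ay":0,"az":0}
    - {"dx":0,"dy":0,"dz":0.9,"ax":0,"ay":0,"az":0}
    - {"dx":0,"dy":0,"dz":0.9,"ax":0,"ay":0,"az":0}
    - {"dx":0,"dy":0,"dz":0.9,"ax":0,"ay":0,"az":0}
    - {"dx":0,"dy":0,"dz":0.9,"ax":0,"ay":0,"az":0}
    - {"dx":0,"dy":0,"dz":0.8,"ax":0,"ay":0,"az":0}
    - {"dx":0,"dy":0,"dz":0.6,"ax":0,"ay":0,"az":0}

```text
time: 3.08
ee_pos: [0.4069, 0.3087, 0.0381]
tcp_rot: [-0.001, -0.246, 0.969, -0.0]
force: [-0.1, 0.1, -0.1]
finger_gap: 0.995
grasp_force: 0.0
```

send_rows:
  series:
    - {"dx":0,"dy":0,"dz":0.45,"ax":0,"ay":0,"az":0}
    - {"dx":0,"dy":0,"dz":0.34,"ax":0,"ay":0,"az":0}
    - {"dx":0,"dy":0,"dz":0,"ax":0,"ay":0,"az":0}
    - {"dx":0,"dy":0,"dz":0,"ax":0,"ay":0,"az":0}

```text
time: 3.42
ee_pos: [0.4075, 0.309, 0.0201]
tcp_rot: [-0.0, -0.247, 0.969, -0.0]
force: [-0.8, 0.4, -0.5]
finger_gap: 1.003
grasp_force: 0.0
```

send_rows:
  series:
    - {"dx":0,"dy":0,"dz":0,"ax":0,"ay":0,"az":0}
    - {"dx":0,"dy":0,"dz":0,"ax":0,"ay":0,"az":0}
    - {"dx":0,"dy":0,"dz":0,"ax":0,"ay":0,"az":0}
    - {"dx":0,"dy":0,"dz":0,"ax":0,"ay":0,"az":0}
    - {"dx":0,"dy":0,"dz":0,"ax":0,"ay":0,"az":0}
    - {"dx":0,"dy":0,"dz":0,"ax":0,"ay":0,"az":0}
    - {"dx":0,"dy":0,"dz":0,"ax":0,"ay":0,"az":0}
    - {"dx":0,"dy":0,"dz":0,"ax":0,"ay":0,"az":0}
  claw: -1
  grip_force: 20

```text
time: 4.08
ee_pos: [0.4076, 0.3091, 0.0204]
tcp_rot: [0.0, -0.247, 0.969, 0.0]
force: [-2.5, -1.0, 5.7]
finger_gap: 0.725
grasp_force: 20.0
```

```bash
python3 -c "
from h import *
s=sense();go(.6585,-.188,.13,70.6,s);print(s['finger_gap'],s['grasp_force'],s['force'],s['qpos'])"
```

```text
at [0.4076 0.3091 0.0204] tooly 118.7 shift [  0.73 -22.26  -4.38] az 9.61 (or -26.39) tilt [0.    0.008 0.   ] q6 -1.65 t 4.1
0.7245267575902025 20.000190243590623 [-2.521  -1.0189  5.6554] [ 0.4194  0.5706  1.7612  0.0001  0.8091 -1.6516]
```

send_rows:
  series:
    - {"dx":0,"dy":0,"dz":-0.3,"ax":0,"ay":0,"az":0}
    - {"dx":0,"dy":0,"dz":-0.7,"ax":0,"ay":0,"az":0}
    - {"dx":0,"dy":0,"dz":-0.9,"ax":0,"ay":0,"az":0}
    - {"dx":0,"dy":0,"dz":-0.9,"ax":0,"ay":0,"az":0}
    - {"dx":0,"dy":0,"dz":-0.9,"ax":0,"ay":0,"az":0}
    - {"dx":0,"dy":0,"dz":-0.9,"ax":0,"ay":0,"az":0}
    - {"dx":0,"dy":0,"dz":-0.6,"ax":0,"ay":0,"az":0.4}
    - {"dx":0,"dy":0,"dz":0,"ax":0,"ay":0,"az":0.81}

```text
time: 4.75
ee_pos: [0.4084, 0.3095, 0.1533]
tcp_rot: [0.003, -0.195, 0.981, 0.001]
force: [-0.5, -0.3, -0.6]
finger_gap: 0.724
grasp_force: 20.0
```

send_rows:
  series:
    - {"dx":0,"dy":0,"dz":0,"ax":0,"ay":0,"az":0.9}
    - {"dx":0,"dy":0,"dz":0,"ax":0,"ay":0,"az":0.9}
    - {"dx":0,"dy":0,"dz":0,"ax":0,"ay":0,"az":0.9}
    - {"dx":0,"dy":0,"dz":0,"ax":0,"ay":0,"az":0.9}
    - {"dx":0,"dy":0,"dz":0,"ax":0,"ay":0,"az":0.9}
    - {"dx":0,"dy":0,"dz":0,"ax":0,"ay":0,"az":0.9}
    - {"dx":0,"dy":0,"dz":0,"ax":0,"ay":0,"az":0.9}
    - {"dx":0,"dy":0,"dz":0,"ax":0,"ay":0,"az":0.9}

```text
time: 5.42
ee_pos: [0.4072, 0.3088, 0.1501]
tcp_rot: [-0.0, 0.119, 0.993, -0.0]
force: [0.6, -0.3, -1.4]
finger_gap: 0.72
grasp_force: 20.0
```

send_rows:
  series:
    - {"dx":0,"dy":0,"dz":0,"ax":0,"ay":0,"az":0.8}
    - {"dx":0,"dy":0,"dz":0,"ax":0,"ay":0,"az":0.4}
    - {"dx":0,"dy":0,"dz":0,"ax":0,"ay":0,"az":0}

```text
time: 5.67
ee_pos: [0.4072, 0.3088, 0.15]
tcp_rot: [-0.0, 0.169, 0.986, -0.0]
force: [0.1, -0.1, -1.4]
finger_gap: 0.73
grasp_force: 20.0
```

```bash
python3 -c "
from h import *
s=sense();go(.6585,-.188,.13,70.6,s);print(s['finger_gap'],s['grasp_force'],s['force'],s['qpos'])"
```

```text
at [0.4072 0.3088 0.15  ] tooly 70.5 shift [-16.1  -15.39   0.8 ] az -0.01 (or 35.99) tilt [-0.005 -0.004 -0.   ] q6 -0.81 t 5.7
0.7297691531164857 20.000368296168745 [ 0.1321 -0.1439 -1.3599] [ 0.4193  0.3719  1.6615 -0.0001  1.1088 -0.8117]
```

send_rows:
  series:
    - {"dx":-0.67,"dy":-0.64,"dz":0,"ax":0,"ay":0,"az":0}
    - {"dx":-0.67,"dy":-0.64,"dz":0,"ax":0,"ay":0,"az":0}
    - {"dx":-0.67,"dy":-0.64,"dz":0,"ax":0,"ay":0,"az":0}
    - {"dx":-0.67,"dy":-0.64,"dz":0,"ax":0,"ay":0,"az":0}
    - {"dx":-0.67,"dy":-0.64,"dz":0,"ax":0,"ay":0,"az":0}
    - {"dx":-0.67,"dy":-0.64,"dz":0,"ax":0,"ay":0,"az":0}
    - {"dx":-0.67,"dy":-0.64,"dz":0,"ax":0,"ay":0,"az":0}
    - {"dx":-0.67,"dy":-0.64,"dz":0,"ax":0,"ay":0,"az":0}

```text
time: 6.33
ee_pos: [0.4915, 0.1426, 0.15]
tcp_rot: [-0.0, 0.168, 0.986, -0.0]
force: [1.0, 0.1, -2.4]
finger_gap: 0.723
grasp_force: 20.0
```

send_rows:
  series:
    - {"dx":-0.67,"dy":-0.64,"dz":0,"ax":0,"ay":0,"az":0}
    - {"dx":-0.67,"dy":-0.64,"dz":0,"ax":0,"ay":0,"az":0}
    - {"dx":-0.67,"dy":-0.64,"dz":0,"ax":0,"ay":0,"az":0}
    - {"dx":-0.67,"dy":-0.64,"dz":0,"ax":0,"ay":0,"az":0}
    - {"dx":-0.67,"dy":-0.64,"dz":0,"ax":0,"ay":0,"az":0}
    - {"dx":-0.67,"dy":-0.64,"dz":0,"ax":0,"ay":0,"az":0}
    - {"dx":-0.67,"dy":-0.64,"dz":0,"ax":0,"ay":0,"az":0}
    - {"dx":-0.67,"dy":-0.64,"dz":0,"ax":0,"ay":0,"az":0}

```text
time: 7.0
ee_pos: [0.5754, -0.0226, 0.15]
tcp_rot: [-0.0, 0.168, 0.986, -0.0]
force: [0.2, 0.3, -1.2]
finger_gap: 0.724
grasp_force: 20.0
```

send_rows:
  series:
    - {"dx":-0.67,"dy":-0.64,"dz":0,"ax":0,"ay":0,"az":0}
    - {"dx":-0.67,"dy":-0.64,"dz":0,"ax":0,"ay":0,"az":0}
    - {"dx":-0.67,"dy":-0.64,"dz":0,"ax":0,"ay":0,"az":0}
    - {"dx":-0.67,"dy":-0.64,"dz":0,"ax":0,"ay":0,"az":0}
    - {"dx":-0.67,"dy":-0.64,"dz":0,"ax":0,"ay":0,"az":0}
    - {"dx":-0.67,"dy":-0.64,"dz":0,"ax":0,"ay":0,"az":0}
    - {"dx":-0.67,"dy":-0.64,"dz":0,"ax":0,"ay":0,"az":0}
    - {"dx":-0.67,"dy":-0.64,"dz":0,"ax":0,"ay":0,"az":0}

```text
time: 7.67
ee_pos: [0.6593, -0.1877, 0.1499]
tcp_rot: [-0.0, 0.168, 0.986, 0.0]
force: [0.6, -0.3, -1.5]
finger_gap: 0.726
grasp_force: 20.0
```

send_rows:
  series:
    - {"dx":0,"dy":0,"dz":0,"ax":0,"ay":0,"az":0}
    - {"dx":0,"dy":0,"dz":0,"ax":0,"ay":0,"az":0}

```text
time: 7.83
ee_pos: [0.6589, -0.1874, 0.1493]
tcp_rot: [-0.001, 0.169, 0.986, 0.0]
force: [0.3, 0.9, -1.4]
finger_gap: 0.724
grasp_force: 20.0
```

```bash
python3 -c "
from h import *
s,im,c=shot('wrist','w3.png');go(.6585,-.188,.13,70.6,s);print(s['finger_gap'],s['force'])"
```

```text
at [ 0.6589 -0.1874  0.1493] tooly 70.6 shift [ 0.01 -0.03  0.77] az -0.00 (or 36.00) tilt [ 0.002 -0.013 -0.   ] q6 -1.68 t 7.8
0.723853345250183 [ 0.3436  0.9068 -1.4043]
```

View pics/w3.png

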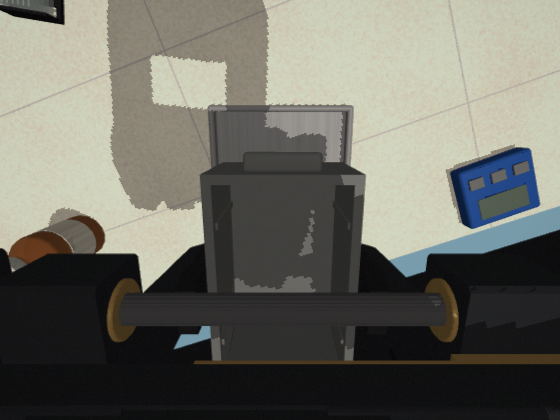

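```bash
python3 - <<'E'
from h import *
s=sense();c=cam("wrist",s);im=cv2.imread("pics/w3.png");g=cv2.cvtColor(im,cv2.COLOR_BGR2GRAY).astype(int)
print(g[98:116,240],g[98:116,320]);print(g[115,203:220],g[115,343:360]);print(g[160,203:220],g[160,343:360]) 
u,v=cast(c,[[208.8,105.6],[352.8,104.9]],.015)[:,:2]
d=(u-v)/np.linalg.norm(u-v);print(u,v,np.linalg.norm(u-v),"edge yaw",np.degrees(np.arctan2(d[1],d[0])))
n=np.array([-d[1],d[0]]);R=rot(s)
n*=np.sign(n@(-R[:2,0]));print("tray centre",(u+v)/2+n*.085,"tray x yaw",np.degrees(np.arctan2(n[1],n[0])))
# held trough: far rim end and lug end, at z of rim
zr=s["ee_pos"][2]-.0204+.048
p=cast(c,[[201.5,176],[365,175]],zr)[:,:2];print("rim end",p,np.linalg.norm(p[0]-p[1]),"centre",p.mean(0)-R[:2,0]*.05)
E
```

```text
[136 138 136 136 134 136 137  98  83  87  86  80  71  72  88  89  91  89] [204 204 202 204 208 207 148 106 116 128 142 130 112  95 147 154 154 153]
[136 136 133 133 127  87  81  85  85  78  68  53  60  81  87  88  90] [ 89  88  77  54  64  98 119 135 136 131 163 204 203 202 204 205 204]
[139 139 138 138 135 127 118 118  79  82  85  81  73  60  55  68  84] [ 66  57  75 107 127 141 127 143 202 205 207 208 206 205 206 204 202]
[ 0.5566 -0.2186] [ 0.597  -0.1016] 0.12382713177572863 edge yaw -109.05984357034176
tray centre [ 0.6571 -0.1878] tray x yaw -19.05984357034176
rim end [[ 0.6024 -0.2005]
 [ 0.6228 -0.1412]] 0.06268099804910889 centre [ 0.6597 -0.1874]
```

```bash
python3 -c "
from h import *
go(.6577,-.188,.0235,70.8)"
```

```text
at [ 0.6588 -0.1865  0.1495] tooly 70.6 shift [ 0.01 -0.07  5.04] az -0.03 (or 35.97) tilt [ 0.003 -0.014 -0.   ] q6 -1.68 t 7.9
```

send_rows:
  series:
    - {"dx":0,"dy":-0.07,"dz":0.5,"ax":0,"ay":0,"az":-0.03}
    - {"dx":0,"dy":0,"dz":0.8,"ax":0,"ay":0,"az":0}
    - {"dx":0,"dy":0,"dz":0.9,"ax":0,"ay":0,"az":0}
    - {"dx":0,"dy":0,"dz":0.9,"ax":0,"ay":0,"az":0}
    - {"dx":0,"dy":0,"dz":0.8,"ax":0,"ay":0,"az":0}
    - {"dx":0,"dy":0,"dz":0.5,"ax":0,"ay":0,"az":0}
    - {"dx":0,"dy":0,"dz":0.3,"ax":0,"ay":0,"az":0}
    - {"dx":0,"dy":0,"dz":0.1,"ax":0,"ay":0,"az":0}

```text
time: 8.55
ee_pos: [0.6582, -0.1877, 0.0293]
tcp_rot: [-0.001, 0.167, 0.986, 0.0]
force: [-0.8, 0.8, -1.3]
finger_gap: 0.721
grasp_force: 20.0
```

send_rows:
  series:
    - {"dx":0,"dy":0,"dz":0.04,"ax":0,"ay":0,"az":0}
    - {"dx":0,"dy":0,"dz":0.04,"ax":0,"ay":0,"az":0}
    - {"dx":0,"dy":0,"dz":0.04,"ax":0,"ay":0,"az":0}
    - {"dx":0,"dy":0,"dz":0.04,"ax":0,"ay":0,"az":0}
    - {"dx":0,"dy":0,"dz":0.04,"ax":0,"ay":0,"az":0}
    - {"dx":0,"dy":0,"dz":0,"ax":0,"ay":0,"az":0}
    - {"dx":0,"dy":0,"dz":0,"ax":0,"ay":0,"az":0}

```text
time: 9.13
ee_pos: [0.6586, -0.1884, 0.0251]
tcp_rot: [0.0, 0.167, 0.986, -0.0]
force: [-0.1, -0.9, -1.8]
finger_gap: 0.725
grasp_force: 20.0
```

```bash
python3 -c "
from h import *
s=sense();go(.6577,-.188,.0235,70.8,s);print(s['force'])"
```

```text
at [ 0.6586 -0.1884  0.0251] tooly 70.8 shift [0.04 0.   0.06] az -0.01 (or 35.99) tilt [-0.     0.001  0.   ] q6 -1.68 t 9.1
[-0.0531 -0.8851 -1.7792]
```

send_rows:
  series:
    - {"dx":0.03,"dy":0,"dz":0.02,"ax":0,"ay":0,"az":0}
    - {"dx":0,"dy":0,"dz":0.02,"ax":0,"ay":0,"az":0}
    - {"dx":0,"dy":0,"dz":0.02,"ax":0,"ay":0,"az":0}
    - {"dx":0,"dy":0,"dz":0.01,"ax":0,"ay":0,"az":0}
    - {"dx":0,"dy":0,"dz":0,"ax":0,"ay":0,"az":0}

```text
time: 9.55
ee_pos: [0.6579, -0.1881, 0.0235]
tcp_rot: [0.0, 0.167, 0.986, -0.0]
force: [-0.8, 1.7, 1.3]
finger_gap: 0.724
grasp_force: 20.0
```

```bash
python3 -c "
from h import *
s=sense();go(.6577,-.188,.0235,70.8,s);print(s['force'])"
```

```text
at [ 0.6579 -0.1881  0.0235] tooly 70.8 shift [ 0.01  0.   -0.  ] az -0.01 (or 35.99) tilt [-0.     0.001 -0.   ] q6 -1.68 t 9.6
[-0.8297  1.6896  1.3394]
```

send_rows:
  series:
    - {"dx":0,"dy":0,"dz":0,"ax":0,"ay":0,"az":0}
    - {"dx":0,"dy":0,"dz":0,"ax":0,"ay":0,"az":0}
    - {"dx":0,"dy":0,"dz":0,"ax":0,"ay":0,"az":0}
    - {"dx":0,"dy":0,"dz":0,"ax":0,"ay":0,"az":0}
    - {"dx":0,"dy":0,"dz":0,"ax":0,"ay":0,"az":0}
    - {"dx":0,"dy":0,"dz":0,"ax":0,"ay":0,"az":0}
  claw: 1

```text
time: 10.05
ee_pos: [0.6579, -0.1881, 0.0232]
tcp_rot: [0.0, 0.167, 0.986, -0.0]
force: [-0.2, 0.3, -0.0]
finger_gap: 0.997
grasp_force: 0.0
```

send_rows:
  series:
    - {"dx":0,"dy":0,"dz":-0.3,"ax":0,"ay":0,"az":0}
    - {"dx":0,"dy":0,"dz":-0.6,"ax":0,"ay":0,"az":0}
    - {"dx":0,"dy":0,"dz":-0.9,"ax":0,"ay":0,"az":0}
    - {"dx":0,"dy":0,"dz":-1,"ax":0,"ay":0,"az":0}
    - {"dx":0,"dy":0,"dz":-1,"ax":0,"ay":0,"az":0}
    - {"dx":0,"dy":0,"dz":-1,"ax":0,"ay":0,"az":0}
    - {"dx":0,"dy":0,"dz":-1,"ax":0,"ay":0,"az":0}
    - {"dx":0,"dy":0,"dz":-1,"ax":0,"ay":0,"az":0}

```text
time: 10.72
ee_pos: [0.6577, -0.188, 0.1953]
tcp_rot: [0.0, 0.167, 0.986, -0.0]
force: [-0.4, 0.2, 0.6]
finger_gap: 1.001
grasp_force: 0.0
```

send_rows:
  series:
    - {"dx":0,"dy":0,"dz":0,"ax":0,"ay":0,"az":0}
    - {"dx":0,"dy":0,"dz":0,"ax":0,"ay":0,"az":0}

```text
time: 10.88
ee_pos: [0.6582, -0.1883, 0.195]
tcp_rot: [0.001, 0.167, 0.986, -0.0]
force: [-0.3, 0.4, -0.6]
finger_gap: 1.0
grasp_force: 0.0
```

```bash
python3 -c "
from h import *
s,im,c=shot('wrist','w4.png');go(.407,-.3086,.22,-28,s)"
```

```text
at [ 0.6582 -0.1883  0.195 ] tooly 70.8 shift [ 7.9  -7.86 -1.02] az -16.25 (or 19.75) tilt [-0.004  0.035 -0.   ] q6 -1.68 t 10.9
```

View pics/w4.png

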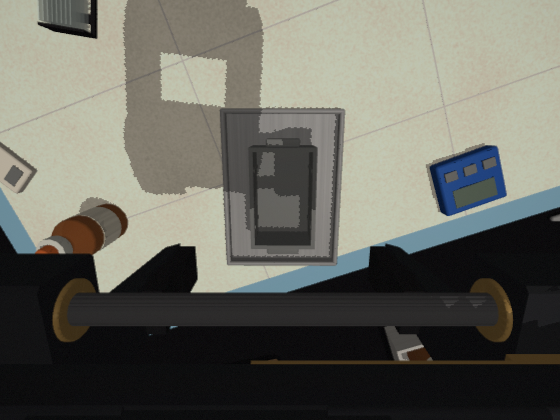

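send_rows:
  series:
    - {"dx":0.66,"dy":-0.65,"dz":0,"ax":0,"ay":0,"az":0}
    - {"dx":0.66,"dy":-0.65,"dz":0,"ax":0,"ay":0,"az":0}
    - {"dx":0.66,"dy":-0.65,"dz":0,"ax":0,"ay":0,"az":0}
    - {"dx":0.66,"dy":-0.65,"dz":0,"ax":0,"ay":0,"az":0}
    - {"dx":0.66,"dy":-0.65,"dz":0,"ax":0,"ay":0,"az":0}
    - {"dx":0.66,"dy":-0.65,"dz":0,"ax":0,"ay":0,"az":0}

```text
time: 11.43
ee_pos: [0.5307, -0.2475, 0.1918]
tcp_rot: [-0.001, 0.167, 0.986, 0.001]
force: [0.2, -0.1, 0.5]
finger_gap: 0.997
grasp_force: 0.0
```

send_rows:
  series:
    - {"dx":0.66,"dy":-0.65,"dz":0,"ax":0,"ay":0,"az":0}
    - {"dx":0.66,"dy":-0.65,"dz":0,"ax":0,"ay":0,"az":0}
    - {"dx":0.66,"dy":-0.65,"dz":0,"ax":0,"ay":0,"az":0}
    - {"dx":0.66,"dy":-0.65,"dz":0,"ax":0,"ay":0,"az":0}
    - {"dx":0.66,"dy":-0.65,"dz":0,"ax":0,"ay":0,"az":0}
    - {"dx":0.66,"dy":-0.65,"dz":0,"ax":0,"ay":0,"az":0}

```text
time: 11.93
ee_pos: [0.4052, -0.3068, 0.192]
tcp_rot: [-0.001, 0.167, 0.986, 0.001]
force: [0.3, -0.2, -0.1]
finger_gap: 0.997
grasp_force: 0.0
```

send_rows:
  series:
    - {"dx":0,"dy":0,"dz":0,"ax":0,"ay":0,"az":0.9}
    - {"dx":0,"dy":0,"dz":0,"ax":0,"ay":0,"az":0.9}
    - {"dx":0,"dy":0,"dz":0,"ax":0,"ay":0,"az":0.9}
    - {"dx":0,"dy":0,"dz":0,"ax":0,"ay":0,"az":0.9}
    - {"dx":0,"dy":0,"dz":0,"ax":0,"ay":0,"az":0.9}
    - {"dx":0,"dy":0,"dz":0,"ax":0,"ay":0,"az":0.9}
    - {"dx":0,"dy":0,"dz":0,"ax":0,"ay":0,"az":0.9}
    - {"dx":0,"dy":0,"dz":0,"ax":0,"ay":0,"az":0.9}

```text
time: 12.6
ee_pos: [0.4062, -0.3065, 0.192]
tcp_rot: [-0.001, 0.465, 0.885, 0.0]
force: [-0.7, -0.0, -0.5]
finger_gap: 1.002
grasp_force: 0.0
```

send_rows:
  series:
    - {"dx":0,"dy":0,"dz":0,"ax":0,"ay":0,"az":0.9}
    - {"dx":0,"dy":0,"dz":0,"ax":0,"ay":0,"az":0.9}
    - {"dx":0,"dy":0,"dz":0,"ax":0,"ay":0,"az":0.9}
    - {"dx":0,"dy":0,"dz":0,"ax":0,"ay":0,"az":0.9}
    - {"dx":0,"dy":0,"dz":0,"ax":0,"ay":0,"az":0.9}
    - {"dx":0,"dy":0,"dz":0,"ax":0,"ay":0,"az":0.9}
    - {"dx":0,"dy":0,"dz":0,"ax":0,"ay":0,"az":0.9}
    - {"dx":0,"dy":0,"dz":0,"ax":0,"ay":0,"az":0.9}

```text
time: 13.27
ee_pos: [0.4062, -0.3065, 0.192]
tcp_rot: [-0.001, 0.716, 0.698, 0.0]
force: [0.3, 0.2, -0.5]
finger_gap: 0.998
grasp_force: 0.0
```

send_rows:
  series:
    - {"dx":0,"dy":0,"dz":0,"ax":0,"ay":0,"az":0.9}
    - {"dx":0,"dy":0,"dz":0,"ax":0,"ay":0,"az":0.9}
    - {"dx":0,"dy":0,"dz":0,"ax":0,"ay":0,"az":0.9}
    - {"dx":0,"dy":0,"dz":0,"ax":0,"ay":0,"az":0.9}
    - {"dx":0,"dy":0,"dz":0,"ax":0,"ay":0,"az":0.9}
    - {"dx":0,"dy":0,"dz":0,"ax":0,"ay":0,"az":0.85}
    - {"dx":0,"dy":0,"dz":0,"ax":0,"ay":0,"az":0}
    - {"dx":0,"dy":0,"dz":0,"ax":0,"ay":0,"az":0}

```text
time: 13.93
ee_pos: [0.4063, -0.3067, 0.1924]
tcp_rot: [-0.001, 0.857, 0.516, -0.0]
force: [0.1, -0.8, 0.4]
finger_gap: 1.0
grasp_force: 0.0
```

```bash
python3 - <<'E'
from h import *
c=cam("wrist",{"ee_pos":np.array([.6582,-.1883,.195]),"tcp_rot":np.array([.0005,.167,.986,0])})
t=cast(c,[[221,109.5],[344,108.5],[337,265],[227.5,264.5]],.015); r=cast(c,[[249,147],[316.5,146],[314.5,246.5],[251.5,247]],.051)
print("tray",rect(t.astype(float)),"trough",rect(r))
s,im,c=shot('wrist','w5.png');go(.407,-.3086,.2,-28,s)
E
```

```text
tray (array([ 658.2812, -187.6618]), array([170.1068, 125.2156]), -19.488426208496094) trough (array([ 657.9337, -187.6862]), array([98.489 , 63.0435]), -18.71538543701172)
at [ 0.4063 -0.3067  0.1924] tooly -27.9 shift [-0.06  0.06 -0.3 ] az 0.03 (or -35.97) tilt [-0.018 -0.007  0.   ] q6 -0.39 t 13.9
```

View pics/w5.png

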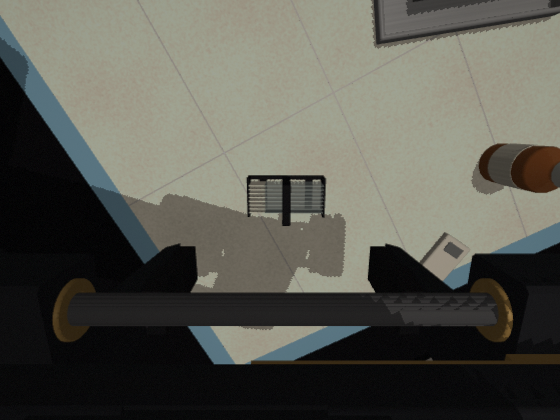

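```bash
python3 - <<'E'
import cv2
im=cv2.imread("pics/w5.png")[165:235,236:336];cv2.imwrite("pics/w5c.png",cv2.convertScaleAbs(cv2.resize(im,None,fx=8,fy=8,interpolation=cv2.INTER_NEAREST),alpha=1.6,beta=15))
E
```

View pics/w5c.png

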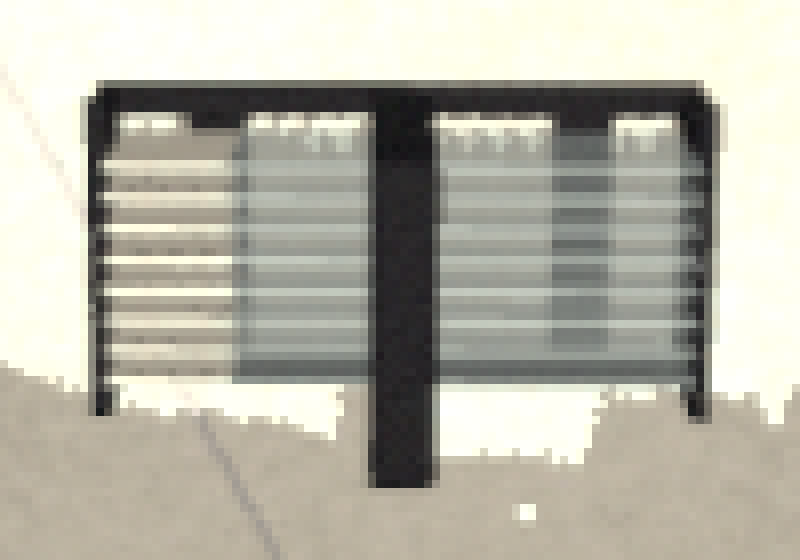

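```bash
python3 - <<'E'
from h import *
s=sense();c=cam("wrist",s);R=rot(s)
e=cast(c,[[286.3,226],[286.3,185]],.058);print(e,np.linalg.norm(e[0]-e[1]))
ctr=e[0]+.02*R[:,0];print("ctr bar",ctr)
b=cast(c,[[247,176],[325,175.5]],.006);print(b,np.linalg.norm(b[0]-b[1]),"ctr base",b.mean(0)-.021*R[:,0],"yaw",np.degrees(np.arctan2(*(b[1]-b[0])[1::-1])))
go(ctr[0],ctr[1],.036,-28,s)
E
```

```text
[[ 0.3986 -0.3296  0.058 ]
 [ 0.4169 -0.2947  0.058 ]] 0.03941491030175263
ctr bar [ 0.408  -0.3119  0.058 ]
[[ 0.3802 -0.2745  0.006 ]
 [ 0.455  -0.3133  0.006 ]] 0.08419751161686215 ctr base [ 0.4078 -0.3125  0.006 ] yaw -27.448885197460807
at [ 0.4064 -0.3067  0.1926] tooly -27.9 shift [-0.16  0.16  6.26] az 0.03 (or -35.97) tilt [-0.015 -0.005 -0.   ] q6 -0.39 t 14.0
```

send_rows:
  series:
    - {"dx":-0.16,"dy":0.16,"dz":0.4,"ax":0,"ay":0,"az":-0.08}
    - {"dx":0,"dy":0,"dz":0.8,"ax":0,"ay":0,"az":0}
    - {"dx":0,"dy":0,"dz":0.9,"ax":0,"ay":0,"az":0}
    - {"dx":0,"dy":0,"dz":0.9,"ax":0,"ay":0,"az":0}
    - {"dx":0,"dy":0,"dz":0.9,"ax":0,"ay":0,"az":0}
    - {"dx":0,"dy":0,"dz":0.9,"ax":0,"ay":0,"az":0}
    - {"dx":0,"dy":0,"dz":0.7,"ax":0,"ay":0,"az":0}
    - {"dx":0,"dy":0,"dz":0.5,"ax":0,"ay":0,"az":0}
  claw: -0.1

```text
time: 14.65
ee_pos: [0.4076, -0.3119, 0.0406]
tcp_rot: [-0.001, 0.855, 0.519, -0.0]
force: [1.2, -0.5, -0.0]
finger_gap: 0.451
grasp_force: 0.0
```

send_rows:
  series:
    - {"dx":0,"dy":0,"dz":0.34,"ax":0,"ay":0,"az":0}
    - {"dx":0,"dy":0,"dz":0,"ax":0,"ay":0,"az":0}
    - {"dx":0,"dy":0,"dz":0,"ax":0,"ay":0,"az":0}

```text
time: 14.9
ee_pos: [0.4083, -0.3125, 0.0345]
tcp_rot: [-0.0, 0.855, 0.518, -0.0]
force: [0.2, 0.1, 0.6]
finger_gap: 0.448
grasp_force: 0.0
```

send_rows:
  series:
    - {"dx":0,"dy":0,"dz":0,"ax":0,"ay":0,"az":0}
    - {"dx":0,"dy":0,"dz":0,"ax":0,"ay":0,"az":0}
    - {"dx":0,"dy":0,"dz":0,"ax":0,"ay":0,"az":0}
    - {"dx":0,"dy":0,"dz":0,"ax":0,"ay":0,"az":0}
    - {"dx":0,"dy":0,"dz":0,"ax":0,"ay":0,"az":0}
    - {"dx":0,"dy":0,"dz":0,"ax":0,"ay":0,"az":0}
    - {"dx":0,"dy":0,"dz":0,"ax":0,"ay":0,"az":0}
    - {"dx":0,"dy":0,"dz":0,"ax":0,"ay":0,"az":0}
  claw: -1
  grip_force: 25

```text
time: 15.57
ee_pos: [0.4084, -0.3125, 0.035]
tcp_rot: [0.0, 0.855, 0.518, 0.0]
force: [-0.7, 0.9, 4.3]
finger_gap: 0.083
grasp_force: 25.0
```

```bash
python3 -c "
from h import *
s=sense();go(.658,-.1877,.2,-19,s);print(s['finger_gap'],s['force'],s['grasp_force'])"
```

```text
at [ 0.4084 -0.3125  0.035 ] tooly -27.6 shift [ 9.05  6.54 -6.6 ] az -1.72 (or 34.28) tilt [ 0.004  0.002 -0.   ] q6 -0.40 t 15.6
0.08279856128894451 [-0.7442  0.8911  4.3151] 25.000001415610313
```

send_rows:
  series:
    - {"dx":0,"dy":0,"dz":-0.2,"ax":0,"ay":0,"az":0}
    - {"dx":0,"dy":0,"dz":-0.5,"ax":0,"ay":0,"az":0}
    - {"dx":0,"dy":0,"dz":-0.8,"ax":0,"ay":0,"az":0}
    - {"dx":0,"dy":0,"dz":-0.9,"ax":0,"ay":0,"az":0}
    - {"dx":0,"dy":0,"dz":-0.9,"ax":0,"ay":0,"az":0}
    - {"dx":0,"dy":0,"dz":-0.6,"ax":0,"ay":0,"az":0}
    - {"dx":0,"dy":0,"dz":-0.3,"ax":0,"ay":0,"az":0}
    - {"dx":0.2,"dy":0.14,"dz":0,"ax":0,"ay":0,"az":0}

```text
time: 16.23
ee_pos: [0.4138, -0.3102, 0.141]
tcp_rot: [0.001, 0.856, 0.518, 0.0]
force: [0.1, 0.1, -0.6]
finger_gap: 0.086
grasp_force: 25.0
```

send_rows:
  series:
    - {"dx":0.45,"dy":0.33,"dz":0,"ax":0,"ay":0,"az":0}
    - {"dx":0.65,"dy":0.47,"dz":0,"ax":0,"ay":0,"az":0}
    - {"dx":0.65,"dy":0.47,"dz":0,"ax":0,"ay":0,"az":0}
    - {"dx":0.65,"dy":0.47,"dz":0,"ax":0,"ay":0,"az":0}
    - {"dx":0.65,"dy":0.47,"dz":0,"ax":0,"ay":0,"az":0}
    - {"dx":0.65,"dy":0.47,"dz":0,"ax":0,"ay":0,"az":0}
    - {"dx":0.65,"dy":0.47,"dz":0,"ax":0,"ay":0,"az":0}
    - {"dx":0.65,"dy":0.47,"dz":0,"ax":0,"ay":0,"az":0}

```text
time: 16.9
ee_pos: [0.5525, -0.2395, 0.138]
tcp_rot: [-0.001, 0.855, 0.518, -0.0]
force: [-0.2, -0.1, -0.1]
finger_gap: 0.087
grasp_force: 25.0
```

send_rows:
  series:
    - {"dx":0.65,"dy":0.47,"dz":0,"ax":0,"ay":0,"az":0}
    - {"dx":0.65,"dy":0.47,"dz":0,"ax":0,"ay":0,"az":0}
    - {"dx":0.65,"dy":0.47,"dz":0,"ax":0,"ay":0,"az":0}
    - {"dx":0.65,"dy":0.47,"dz":0,"ax":0,"ay":0,"az":0}
    - {"dx":0.65,"dy":0.47,"dz":0,"ax":0,"ay":0,"az":0}
    - {"dx":0.6,"dy":0.43,"dz":0,"ax":0,"ay":0,"az":0}
    - {"dx":0.4,"dy":0.29,"dz":0,"ax":0,"ay":0,"az":0}

```text
time: 17.48
ee_pos: [0.67, -0.1804, 0.1375]
tcp_rot: [-0.001, 0.855, 0.518, -0.001]
force: [-0.5, -0.3, -1.4]
finger_gap: 0.084
grasp_force: 25.0
```

send_rows:
  series:
    - {"dx":0,"dy":0,"dz":0,"ax":0,"ay":0,"az":-0.3}
    - {"dx":0,"dy":0,"dz":0,"ax":0,"ay":0,"az":-0.6}
    - {"dx":0,"dy":0,"dz":0,"ax":0,"ay":0,"az":-0.5}
    - {"dx":0,"dy":0,"dz":0,"ax":0,"ay":0,"az":-0.32}
    - {"dx":0,"dy":0,"dz":0,"ax":0,"ay":0,"az":0}
    - {"dx":0,"dy":0,"dz":0,"ax":0,"ay":0,"az":0}

```text
time: 17.98
ee_pos: [0.6689, -0.1817, 0.1383]
tcp_rot: [-0.001, 0.814, 0.58, -0.0]
force: [-0.6, -0.2, -0.5]
finger_gap: 0.087
grasp_force: 25.0
```

```bash
python3 -c "
from h import *
s,im,c=shot('wrist','w6.png');go(.658,-.1877,.042,-19,s);print(s['finger_gap'],s['force'],s['grasp_force'])"
```

```text
at [ 0.6689 -0.1817  0.1383] tooly -19.0 shift [-0.37 -0.32  3.85] az -0.01 (or 35.99) tilt [-0.023 -0.003 -0.   ] q6 -0.10 t 18.0
0.0871756226909188 [-0.5578 -0.1666 -0.4508] 24.999739453196526
```

View pics/w6.png

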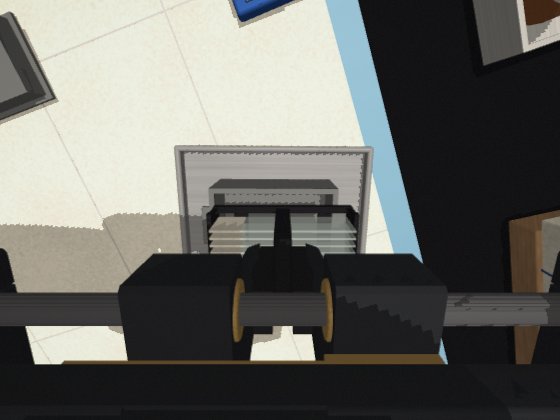

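```bash
python3 - <<'E'
from h import *
s=sense();c=cam("wrist",s);R=rot(s);z=s["ee_pos"][2]-.035
im=cv2.imread("pics/w6.png");g=cv2.cvtColor(im,cv2.COLOR_BGR2GRAY);print(g[198:222,240],g[198:222,320],g[198:222,282])
for px,h,o in(([282.5,209],.01,.021),([282.5,207],.058,.02)):
    p=cast(c,[px],z+h)[0]-o*R[:,0]; print(R.T@(p-s["ee_pos"]))
# trough far long wall outer edge: row ~183
p=cast(c,[[209,187],[340,186]],.051);print(p,"trough ctr est",p.mean(0)-R[:,0]*.032)
E
```

```text
[125 126 125 125  89  80  67  25  18  30  31  30  30  30  30  30  29  31
  52 132 141 139 140 141] [114  86  80  81  81  80  66  26  20  30  30  31  30  30  31  30  31  28
  43  87  92  92  88  88] [127 127 127 126 126  88  67  26  18  30  23  15  16  16  15  15  14  15
  16  14  14  15  15  16]
[-0.      0.0001  0.025 ]
[ 0.0142  0.     -0.023 ]
[[ 0.623  -0.1424  0.051 ]
 [ 0.718  -0.1742  0.051 ]] trough ctr est [ 0.66   -0.1886  0.051 ]
```

send_rows:
  series:
    - {"dx":-0.2,"dy":-0.16,"dz":0.2,"ax":0,"ay":0,"az":0}
    - {"dx":-0.17,"dy":-0.15,"dz":0.4,"ax":0,"ay":0,"az":0}
    - {"dx":0,"dy":0,"dz":0.5,"ax":0,"ay":0,"az":0}
    - {"dx":0,"dy":0,"dz":0.5,"ax":0,"ay":0,"az":0}
    - {"dx":0,"dy":0,"dz":0,"ax":0,"ay":0,"az":0}
    - {"dx":0,"dy":0,"dz":0,"ax":0,"ay":0,"az":0}

```text
time: 18.53
ee_pos: [0.6584, -0.1881, 0.0986]
tcp_rot: [-0.001, 0.814, 0.581, -0.0]
force: [0.1, -0.6, -0.9]
finger_gap: 0.086
grasp_force: 25.0
```

```bash
python3 -c "
from h import *
s=sense();go(.6585,-.188,.042,-19,s);print(s['force'])"
```

```text
at [ 0.6584 -0.1881  0.0986] tooly -19.0 shift [0.   0.01 2.26] az 0.00 (or -36.00) tilt [-0.021 -0.003 -0.   ] q6 -0.12 t 18.5
[ 0.1412 -0.6205 -0.8641]
```

send_rows:
  series:
    - {"dx":0,"dy":0,"dz":0.35,"ax":0,"ay":0,"az":0}
    - {"dx":0,"dy":0,"dz":0.35,"ax":0,"ay":0,"az":0}
    - {"dx":0,"dy":0,"dz":0.35,"ax":0,"ay":0,"az":0}
    - {"dx":0,"dy":0,"dz":0.35,"ax":0,"ay":0,"az":0}
    - {"dx":0,"dy":0,"dz":0.3,"ax":0,"ay":0,"az":0}
    - {"dx":0,"dy":0,"dz":0.25,"ax":0,"ay":0,"az":0}
    - {"dx":0,"dy":0,"dz":0.12,"ax":0,"ay":0,"az":0}
    - {"dx":0,"dy":0,"dz":0.06,"ax":0,"ay":0,"az":0}

```text
time: 19.2
ee_pos: [0.6586, -0.1883, 0.0458]
tcp_rot: [-0.0, 0.814, 0.581, -0.0]
force: [0.1, 0.6, -0.6]
finger_gap: 0.087
grasp_force: 25.0
```

send_rows:
  series:
    - {"dx":0,"dy":0,"dz":0.03,"ax":0,"ay":0,"az":0}
    - {"dx":0,"dy":0,"dz":0.03,"ax":0,"ay":0,"az":0}
    - {"dx":0,"dy":0,"dz":0.03,"ax":0,"ay":0,"az":0}
    - {"dx":0,"dy":0,"dz":0,"ax":0,"ay":0,"az":0}

```text
time: 19.53
ee_pos: [0.6588, -0.1884, 0.0444]
tcp_rot: [0.0, 0.814, 0.581, 0.0]
force: [-0.1, -0.2, -1.6]
finger_gap: 0.082
grasp_force: 25.0
```

```bash
python3 -c "
from h import *
s=sense();go(.6585,-.188,.042,-19,s);print(s['force'])"
```

```text
at [ 0.6588 -0.1884  0.0444] tooly -19.0 shift [ 0.01 -0.01  0.09] az 0.00 (or -36.00) tilt [0.003 0.001 0.   ] q6 -0.12 t 19.5
[-0.0513 -0.2402 -1.6161]
```

send_rows:
  series:
    - {"dx":0,"dy":0,"dz":0.03,"ax":0,"ay":0,"az":0}
    - {"dx":0,"dy":0,"dz":0.03,"ax":0,"ay":0,"az":0}
    - {"dx":0,"dy":0,"dz":0.02,"ax":0,"ay":0,"az":0}
    - {"dx":0,"dy":0,"dz":0.02,"ax":0,"ay":0,"az":0}
    - {"dx":0,"dy":0,"dz":0,"ax":0,"ay":0,"az":0}

```text
time: 19.95
ee_pos: [0.6587, -0.1883, 0.0421]
tcp_rot: [0.0, 0.814, 0.581, 0.0]
force: [-1.7, 0.4, 3.1]
finger_gap: 0.082
grasp_force: 25.0
```

```bash
python3 -c "
from h import *
s=sense();go(.6585,-.188,.042,-19,s);print(s['force'])"
```

```text
at [ 0.6587 -0.1883  0.0421] tooly -19.0 shift [ 0.01 -0.01  0.  ] az 0.00 (or -36.00) tilt [0.001 0.    0.   ] q6 -0.12 t 19.9
[-1.6546  0.411   3.0681]
```

send_rows:
  series:
    - {"dx":0,"dy":0,"dz":0,"ax":0,"ay":0,"az":0}
    - {"dx":0,"dy":0,"dz":0,"ax":0,"ay":0,"az":0}
    - {"dx":0,"dy":0,"dz":0,"ax":0,"ay":0,"az":0}
    - {"dx":0,"dy":0,"dz":0,"ax":0,"ay":0,"az":0}
  claw: -0.32

```text
time: 20.28
ee_pos: [0.6588, -0.1883, 0.0417]
tcp_rot: [0.0, 0.814, 0.581, 0.0]
force: [0.2, -0.0, -0.1]
finger_gap: 0.334
grasp_force: 0.0
```

send_rows:
  series:
    - {"dx":0,"dy":0,"dz":-0.2,"ax":0,"ay":0,"az":0}
    - {"dx":0,"dy":0,"dz":-0.5,"ax":0,"ay":0,"az":0}
    - {"dx":0,"dy":0,"dz":-0.8,"ax":0,"ay":0,"az":0}
    - {"dx":0,"dy":0,"dz":-0.9,"ax":0,"ay":0,"az":0}
    - {"dx":0,"dy":0,"dz":-0.9,"ax":0,"ay":0,"az":0}
    - {"dx":0,"dy":0,"dz":-0.9,"ax":0,"ay":0,"az":0}
    - {"dx":0,"dy":0,"dz":-0.9,"ax":0,"ay":0,"az":0}
    - {"dx":0,"dy":0,"dz":-0.9,"ax":0,"ay":0,"az":0}

```text
time: 20.95
ee_pos: [0.6586, -0.1883, 0.1944]
tcp_rot: [0.001, 0.814, 0.581, 0.0]
force: [0.6, 0.1, 0.2]
finger_gap: 0.34
grasp_force: 0.0
```

send_rows:
  series:
    - {"dx":0,"dy":0,"dz":0,"ax":0,"ay":0,"az":0}
    - {"dx":0,"dy":0,"dz":0,"ax":0,"ay":0,"az":0}
  claw: 1

```text
time: 21.12
ee_pos: [0.659, -0.1885, 0.1935]
tcp_rot: [0.001, 0.814, 0.581, 0.001]
force: [-0.6, -0.4, -0.2]
finger_gap: 0.466
grasp_force: 0.0
```

```bash
python3 -c "
from h import *
s,im,c=shot('wrist','w7.png');go(.465,.0026,.19,-90,s)"
```

```text
at [ 0.659  -0.1885  0.1935] tooly -19.0 shift [ 4.7  -9.83  0.11] az 14.20 (or -21.80) tilt [ 0.035  0.004 -0.   ] q6 -0.12 t 21.1
```

View pics/w7.png

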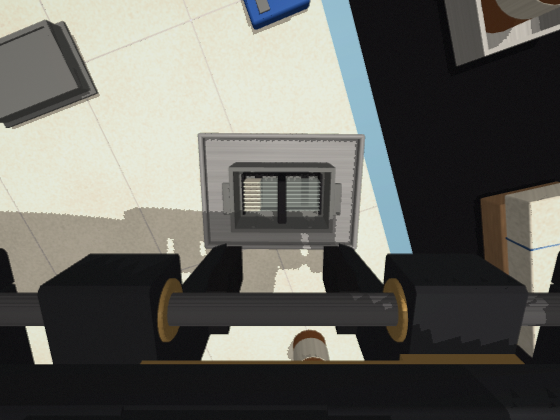

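send_rows:
  series:
    - {"dx":0.39,"dy":-0.82,"dz":0,"ax":0,"ay":0,"az":0}
    - {"dx":0.39,"dy":-0.82,"dz":0,"ax":0,"ay":0,"az":0}
    - {"dx":0.39,"dy":-0.82,"dz":0,"ax":0,"ay":0,"az":0}
    - {"dx":0.39,"dy":-0.82,"dz":0,"ax":0,"ay":0,"az":0}
    - {"dx":0.39,"dy":-0.82,"dz":0,"ax":0,"ay":0,"az":0}
    - {"dx":0.39,"dy":-0.82,"dz":0,"ax":0,"ay":0,"az":0}

```text
time: 21.67
ee_pos: [0.5599, -0.092, 0.1904]
tcp_rot: [-0.001, 0.814, 0.581, -0.001]
force: [0.6, 0.8, -0.2]
finger_gap: 0.968
grasp_force: 0.0
```

send_rows:
  series:
    - {"dx":0.39,"dy":-0.82,"dz":0,"ax":0,"ay":0,"az":0}
    - {"dx":0.39,"dy":-0.82,"dz":0,"ax":0,"ay":0,"az":0}
    - {"dx":0.39,"dy":-0.82,"dz":0,"ax":0,"ay":0,"az":0}
    - {"dx":0.39,"dy":-0.82,"dz":0,"ax":0,"ay":0,"az":0}
    - {"dx":0.39,"dy":-0.82,"dz":0,"ax":0,"ay":0,"az":0}
    - {"dx":0.39,"dy":-0.82,"dz":0,"ax":0,"ay":0,"az":0}

```text
time: 22.17
ee_pos: [0.4626, 0.0032, 0.1906]
tcp_rot: [-0.001, 0.814, 0.581, -0.001]
force: [0.4, -0.9, 0.8]
finger_gap: 1.0
grasp_force: 0.0
```

send_rows:
  series:
    - {"dx":0,"dy":0,"dz":0,"ax":0,"ay":0,"az":0.9}
    - {"dx":0,"dy":0,"dz":0,"ax":0,"ay":0,"az":0.9}
    - {"dx":0,"dy":0,"dz":0,"ax":0,"ay":0,"az":0.9}
    - {"dx":0,"dy":0,"dz":0,"ax":0,"ay":0,"az":0.9}
    - {"dx":0,"dy":0,"dz":0,"ax":0,"ay":0,"az":0.9}
    - {"dx":0,"dy":0,"dz":0,"ax":0,"ay":0,"az":0.9}
    - {"dx":0,"dy":0,"dz":0,"ax":0,"ay":0,"az":0.9}
    - {"dx":0,"dy":0,"dz":0,"ax":0,"ay":0,"az":0.9}

```text
time: 22.83
ee_pos: [0.4635, 0.0025, 0.1906]
tcp_rot: [-0.001, 0.954, 0.299, -0.001]
force: [0.3, 0.8, -0.0]
finger_gap: 1.0
grasp_force: 0.0
```

send_rows:
  series:
    - {"dx":0,"dy":0,"dz":0,"ax":0,"ay":0,"az":0.9}
    - {"dx":0,"dy":0,"dz":0,"ax":0,"ay":0,"az":0.9}
    - {"dx":0,"dy":0,"dz":0,"ax":0,"ay":0,"az":0.9}
    - {"dx":0,"dy":0,"dz":0,"ax":0,"ay":0,"az":0.9}
    - {"dx":0,"dy":0,"dz":0,"ax":0,"ay":0,"az":0.9}
    - {"dx":0,"dy":0,"dz":0,"ax":0,"ay":0,"az":0.9}
    - {"dx":0,"dy":0,"dz":0,"ax":0,"ay":0,"az":0.9}
    - {"dx":0,"dy":0,"dz":0,"ax":0,"ay":0,"az":0.7}

```text
time: 23.5
ee_pos: [0.4635, 0.0025, 0.1906]
tcp_rot: [-0.0, 1.0, -0.002, -0.001]
force: [0.3, -0.9, 0.8]
finger_gap: 1.0
grasp_force: 0.0
```

send_rows:
  series:
    - {"dx":0,"dy":0,"dz":0,"ax":0,"ay":0,"az":0}
    - {"dx":0,"dy":0,"dz":0,"ax":0,"ay":0,"az":0}

```text
time: 23.67
ee_pos: [0.4637, 0.0025, 0.191]
tcp_rot: [-0.0, 1.0, 0.001, -0.001]
force: [-0.2, 0.6, 0.8]
finger_gap: 1.003
grasp_force: 0.0
```

```bash
python3 - <<'E'
from h import *
s,im,c=shot('wrist','w8.png');go(.465,.0026,.19,-90,s)
g=cv2.cvtColor(im,cv2.COLOR_RGB2GRAY)
m=((g<97)*255).astype(np.uint8);m[250:]=0;m[:,:205]=0;m[:,360:]=0
b=blob(m,(284,195),3);print(cv2.boundingRect(b))
for z in(.009,.029):print(rect(cast(c,b,z)))
print(g[195,235:335]);print(g[130:250:1,284])
E
```

```text
at [0.4637 0.0025 0.191 ] tooly -89.9 shift [ 0.05 -0.    0.04] az 0.02 (or -35.98) tilt [-0.005  0.019  0.   ] q6 1.32 t 23.7
(243, 143, 117, 107)
(array([456.6169, -20.0657]), array([130.848 , 117.4595]), -89.84908677637577)
(array([461.0611, -18.7351]), array([122.8537, 110.2832]), -89.84909000992775)
[143 140 142 144 142 141 140 137 139 139 138 139 138 139 139 137 125  70
  70  71  70  68  62  71  71  71  70  70  70  70  70  70  71  71  71  71
  71  70  70  71  71  71  71  70  70  70  71  71  71  71  70  70  71  71
  71  70  70  69  71  71  69  71  70  69  70  70  70  70  70  70  70  71
  67  62  70  71  69  61  46  83 139 143 143 142 142 142 141 140 140 140
 142 144 145 144 143 142 143 142 145 146]
[138 138 138 140 138 137 138 138 138 137 138 136 137  79  72  73  73  50
  62  72  73  74  73  73  74  72  73  73  73  72  73  72  72  72  72  72
  71  72  71  71  72  72  71  71  71  72  72  72  71  71  72  71  72  71
  70  70  70  70  70  70  70  71  70  71  71  71  70  71  71  71  70  70
  70  70  69  70  70  70  70  71  71  47  41  42  43  42  43  43  43  43
  42  43  43  43  42  44  41  41  42  43  42  43  42  42  42  43  35  38
  40  42  62 120 126  92  85  84  84  84  85  84]
```

View pics/w8.png

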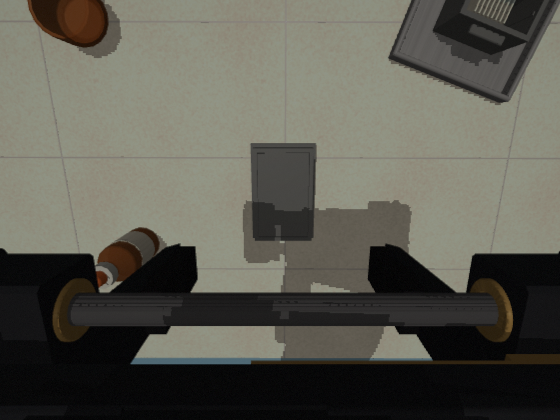

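```bash
python3 - <<'E'
from h import *
s=sense();c=cam("wrist",s)
p=cast(c,[[283,142.8],[283,240.4]],.009);print(p,p.mean(0),np.linalg.norm(p[0]-p[1]))
q=cast(c,[[283,147.3]],.029);print(q-[.044,0,0])
w=cast(c,[[251.3,195],[314.4,195]],.009);print(w.mean(0),np.linalg.norm(w[0]-w[1]))
g=cv2.cvtColor(cv2.imread("pics/w8.png"),cv2.COLOR_BGR2GRAY).astype(int)
print([next(k for k in range(240,262) if g[r,k]<105) for r in range(146,200,4)],[next(k for k in range(300,325) if g[r,k]>100) for r in range(146,200,4)])
print([next(k for k in range(135,150) if g[k,r]<105) for r in range(254,314,6)])
E
```

```text
[[0.5156 0.0009 0.009 ]
 [0.4083 0.0005 0.009 ]] [0.462  0.0007 0.009 ] 0.10735439228652126
[[0.4682 0.0009 0.029 ]]
[0.4605 0.0009 0.009 ] 0.06829354151866535
[251, 251, 251, 251, 251, 251, 251, 251, 251, 251, 252, 252, 252, 252] [316, 316, 316, 317, 316, 316, 316, 316, 316, 315, 315, 315, 315, 315]
[143, 143, 143, 143, 143, 143, 143, 143, 143, 143]
```

```bash
python3 -c "
from h import *
go(.4645,.0012,.0115,-90)"
```

```text
at [0.4638 0.0024 0.1911] tooly -89.9 shift [0.04 0.05 7.18] az 0.02 (or -35.98) tilt [-0.004  0.015  0.   ] q6 1.32 t 23.7
```

send_rows:
  series:
    - {"dx":0.04,"dy":0.05,"dz":0.4,"ax":0,"ay":0,"az":0.02}
    - {"dx":0,"dy":0,"dz":0.9,"ax":0,"ay":0,"az":0}
    - {"dx":0,"dy":0,"dz":0.9,"ax":0,"ay":0,"az":0}
    - {"dx":0,"dy":0,"dz":0.9,"ax":0,"ay":0,"az":0}
    - {"dx":0,"dy":0,"dz":0.9,"ax":0,"ay":0,"az":0}
    - {"dx":0,"dy":0,"dz":0.9,"ax":0,"ay":0,"az":0}
    - {"dx":0,"dy":0,"dz":0.9,"ax":0,"ay":0,"az":0}
    - {"dx":0,"dy":0,"dz":0.6,"ax":0,"ay":0,"az":0}

```text
time: 24.38
ee_pos: [0.464, 0.0013, 0.0291]
tcp_rot: [-0.0, 1.0, -0.0, -0.001]
force: [0.4, -0.8, 0.3]
finger_gap: 0.998
grasp_force: 0.0
```

send_rows:
  series:
    - {"dx":0,"dy":0,"dz":0.4,"ax":0,"ay":0,"az":0}
    - {"dx":0,"dy":0,"dz":0.2,"ax":0,"ay":0,"az":0}
    - {"dx":0,"dy":0,"dz":0.1,"ax":0,"ay":0,"az":0}
    - {"dx":0,"dy":0,"dz":0,"ax":0,"ay":0,"az":0}
    - {"dx":0,"dy":0,"dz":0,"ax":0,"ay":0,"az":0}

```text
time: 24.8
ee_pos: [0.4656, 0.001, 0.0148]
tcp_rot: [0.0, 1.0, -0.001, 0.001]
force: [0.3, 0.3, 1.1]
finger_gap: 1.001
grasp_force: 0.0
```

```bash
python3 -c "
from h import *
s=sense();go(.4645,.0012,.0115,-90,s);print(s['force'])"
```

```text
at [0.4656 0.001  0.0148] tooly -90.1 shift [-0.04 -0.01  0.13] az -0.02 (or 35.98) tilt [ 0.003 -0.013  0.   ] q6 1.32 t 24.8
[0.3088 0.33   1.126 ]
```

send_rows:
  series:
    - {"dx":-0.04,"dy":0,"dz":0.06,"ax":0,"ay":0,"az":0}
    - {"dx":0,"dy":0,"dz":0.06,"ax":0,"ay":0,"az":0}
    - {"dx":0,"dy":0,"dz":0,"ax":0,"ay":0,"az":0}

```text
time: 25.05
ee_pos: [0.4642, 0.0011, 0.0113]
tcp_rot: [0.0, 1.0, -0.001, 0.0]
force: [0.8, 0.6, 0.2]
finger_gap: 0.999
grasp_force: 0.0
```

send_rows:
  series:
    - {"dx":0,"dy":0,"dz":0,"ax":0,"ay":0,"az":0}
    - {"dx":0,"dy":0,"dz":0,"ax":0,"ay":0,"az":0}
    - {"dx":0,"dy":0,"dz":0,"ax":0,"ay":0,"az":0}
    - {"dx":0,"dy":0,"dz":0,"ax":0,"ay":0,"az":0}
    - {"dx":0,"dy":0,"dz":0,"ax":0,"ay":0,"az":0}
    - {"dx":0,"dy":0,"dz":0,"ax":0,"ay":0,"az":0}
    - {"dx":0,"dy":0,"dz":0,"ax":0,"ay":0,"az":0}
    - {"dx":0,"dy":0,"dz":0,"ax":0,"ay":0,"az":0}
  claw: -1
  grip_force: 20

```text
time: 25.72
ee_pos: [0.4642, 0.0011, 0.0113]
tcp_rot: [0.0, 1.0, -0.001, 0.0]
force: [0.6, 0.2, 1.1]
finger_gap: 0.676
grasp_force: 20.0
```

```bash
python3 -c "
from h import *
s=sense();go(.658,-.188,.14,-109,s);print(s['force'],s['finger_gap'])"
```

```text
at [0.4642 0.0011 0.0113] tooly -90.1 shift [ 7.76  7.55 -5.15] az 3.78 (or -32.22) tilt [ 0.    -0.001 -0.   ] q6 1.32 t 25.7
[0.5819 0.2005 1.0734] 0.6762250319736578
```

send_rows:
  series:
    - {"dx":0,"dy":0,"dz":-0.25,"ax":0,"ay":0,"az":0}
    - {"dx":0,"dy":0,"dz":-0.6,"ax":0,"ay":0,"az":0}
    - {"dx":0,"dy":0,"dz":-0.9,"ax":0,"ay":0,"az":0}
    - {"dx":0,"dy":0,"dz":-0.9,"ax":0,"ay":0,"az":0}
    - {"dx":0,"dy":0,"dz":-0.9,"ax":0,"ay":0,"az":0}
    - {"dx":0,"dy":0,"dz":-0.9,"ax":0,"ay":0,"az":0}
    - {"dx":0,"dy":0,"dz":-0.7,"ax":0,"ay":0,"az":0}
    - {"dx":0.32,"dy":0.3,"dz":0,"ax":0,"ay":0,"az":0}

```text
time: 26.38
ee_pos: [0.4729, -0.0061, 0.1433]
tcp_rot: [0.001, 1.0, -0.0, 0.003]
force: [0.1, 0.0, -1.1]
finger_gap: 0.677
grasp_force: 20.0
```

send_rows:
  series:
    - {"dx":0.62,"dy":0.6,"dz":0,"ax":0,"ay":0,"az":0}
    - {"dx":0.62,"dy":0.6,"dz":0,"ax":0,"ay":0,"az":0}
    - {"dx":0.62,"dy":0.6,"dz":0,"ax":0,"ay":0,"az":0}
    - {"dx":0.62,"dy":0.6,"dz":0,"ax":0,"ay":0,"az":0}
    - {"dx":0.62,"dy":0.6,"dz":0,"ax":0,"ay":0,"az":0}
    - {"dx":0.62,"dy":0.6,"dz":0,"ax":0,"ay":0,"az":0}

```text
time: 26.88
ee_pos: [0.5656, -0.0978, 0.1387]
tcp_rot: [-0.0, 1.0, -0.001, -0.001]
force: [-0.3, -0.6, -0.4]
finger_gap: 0.681
grasp_force: 20.0
```

send_rows:
  series:
    - {"dx":0.62,"dy":0.6,"dz":0,"ax":0,"ay":0,"az":0}
    - {"dx":0.62,"dy":0.6,"dz":0,"ax":0,"ay":0,"az":0}
    - {"dx":0.62,"dy":0.6,"dz":0,"ax":0,"ay":0,"az":0}
    - {"dx":0.62,"dy":0.6,"dz":0,"ax":0,"ay":0,"az":0}
    - {"dx":0.62,"dy":0.6,"dz":0,"ax":0,"ay":0,"az":0}
    - {"dx":0.62,"dy":0.65,"dz":0,"ax":0,"ay":0,"az":0}

```text
time: 27.38
ee_pos: [0.6583, -0.189, 0.1383]
tcp_rot: [-0.0, 1.0, -0.001, -0.001]
force: [0.1, 1.0, -0.4]
finger_gap: 0.68
grasp_force: 20.0
```

send_rows:
  series:
    - {"dx":0,"dy":0,"dz":0,"ax":0,"ay":0,"az":0.5}
    - {"dx":0,"dy":0,"dz":0,"ax":0,"ay":0,"az":0.9}
    - {"dx":0,"dy":0,"dz":0,"ax":0,"ay":0,"az":0.9}
    - {"dx":0,"dy":0,"dz":0,"ax":0,"ay":0,"az":0.9}
    - {"dx":0,"dy":0,"dz":0,"ax":0,"ay":0,"az":0.58}
    - {"dx":0,"dy":0,"dz":0,"ax":0,"ay":0,"az":0}
    - {"dx":0,"dy":0,"dz":0,"ax":0,"ay":0,"az":0}

```text
time: 27.97
ee_pos: [0.6577, -0.1883, 0.1388]
tcp_rot: [-0.0, 0.986, -0.164, -0.001]
force: [0.8, -0.8, -1.3]
finger_gap: 0.68
grasp_force: 20.0
```

```bash
python3 - <<'E'
from h import *
s,im,c=shot('wrist','w9.png');go(.658,-.188,.0573,-109,s);print(s['force'],s['finger_gap'])
g=cv2.cvtColor(im,cv2.COLOR_RGB2GRAY);print(g[130:250,284])
E
```

```text
at [ 0.6577 -0.1883  0.1388] tooly -108.9 shift [ 0.01 -0.02  3.26] az 0.02 (or -35.98) tilt [-0.001  0.016  0.   ] q6 1.45 t 28.0
[ 0.8393 -0.8299 -1.2705] 0.6797201942563228
[142 142 141 141 141 141 141 141 141  91  97 108 107 107 105 105 102 101
  91  65  74 102 104 105 105  95  70  41  25  17  55  99 104 103 103 103
 103 103 103  70  51  50  47  49  49  85 101 103 103 103 101 102 102 102
  93  77  98 102 101 102 102 102 101 101 101 101 101 101 101 101 101 102
 100 100 100 101 101 101 101 101 101 100 101 101 101 100 100 101 100 100
  99  76  65  63  63  63  61  61  62  61  61  62  61  61  62  63  62  61
  60  61  62  61  62  61  62  61  62  62  61  61]
```

View pics/w9.png

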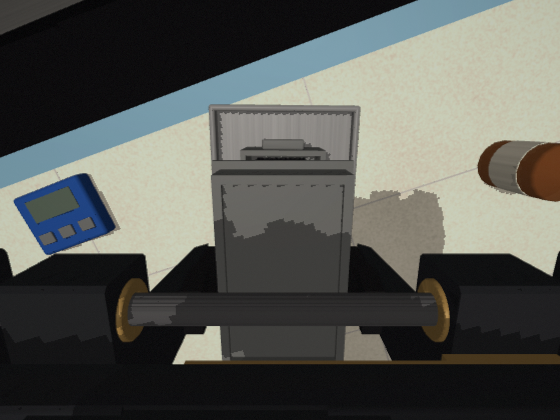

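```bash
python3 - <<'E'
from h import *
s=sense();c=cam("wrist",s);R=rot(s);z0=s["ee_pos"][2]-.0113
f=lambda px,z,o:(R.T@(cast(c,[px],z)[0]-s["ee_pos"]))[:2]*1000-[o,0]
print("lid flange",f([282.5,160],z0+.009,52),"hood",f([282.5,175],z0+.029,48))
print("lid flange sides",f([212,165],z0+.009,0),f([353.5,165],z0+.009,0))
print("trough lug",f([284,139],.046,58),"rim",f([284,149.3],.051,50),"tray",f([284.5,105],.015,85))
print("rim sides",f([240.5,152],.051,0),f([327.5,152],.051,0))
E
```

```text
lid flange [-0.2632  1.0859] hood [-0.5412  1.0681]
lid flange sides [ 49.3601 -32.4654] [49.3978 34.8833]
trough lug [0.8125 2.3047] rim [1.5081 2.2907] tray [0.3017 2.8427]
rim sides [ 49.5161 -30.0774] [49.5532 34.6694]
```

send_rows:
  series:
    - {"dx":0.05,"dy":0.03,"dz":0.3,"ax":0,"ay":0,"az":0.02}
    - {"dx":0,"dy":0,"dz":0.6,"ax":0,"ay":0,"az":0}
    - {"dx":0,"dy":0,"dz":0.7,"ax":0,"ay":0,"az":0}
    - {"dx":0,"dy":0,"dz":0.6,"ax":0,"ay":0,"az":0}
    - {"dx":0,"dy":0,"dz":0.4,"ax":0,"ay":0,"az":0}
    - {"dx":0,"dy":0,"dz":0.25,"ax":0,"ay":0,"az":0}
    - {"dx":0,"dy":0,"dz":0.1,"ax":0,"ay":0,"az":0}
    - {"dx":0,"dy":0,"dz":0,"ax":0,"ay":0,"az":0}

```text
time: 28.68
ee_pos: [0.6588, -0.1891, 0.066]
tcp_rot: [-0.0, 0.986, -0.166, -0.0]
force: [-0.0, 0.5, -0.7]
finger_gap: 0.678
grasp_force: 20.0
```

send_rows:
  series:
    - {"dx":0,"dy":0,"dz":0.06,"ax":0,"ay":0,"az":0}
    - {"dx":0,"dy":0,"dz":0.06,"ax":0,"ay":0,"az":0}
    - {"dx":0,"dy":0,"dz":0.05,"ax":0,"ay":0,"az":0}
    - {"dx":0,"dy":0,"dz":0,"ax":0,"ay":0,"az":0}

```text
time: 29.02
ee_pos: [0.6588, -0.1891, 0.062]
tcp_rot: [0.0, 0.986, -0.166, 0.0]
force: [0.3, -0.1, -1.6]
finger_gap: 0.677
grasp_force: 20.0
```

```bash
python3 -c "
from h import *
s=sense();go(.6585,-.188,.0573,-109,s);print(s['force'],s['finger_gap'])"
```

```text
at [ 0.6588 -0.1891  0.062 ] tooly -109.1 shift [-0.03 -0.04  0.19] az -0.02 (or 35.98) tilt [ 0.    -0.001 -0.   ] q6 1.45 t 29.0
[ 0.3266 -0.0995 -1.5993] 0.6770253842978053
```

send_rows:
  series:
    - {"dx":0,"dy":0,"dz":0.05,"ax":0,"ay":0,"az":0}
    - {"dx":0,"dy":0,"dz":0.05,"ax":0,"ay":0,"az":0}
    - {"dx":0,"dy":0,"dz":0.04,"ax":0,"ay":0,"az":0}
    - {"dx":0,"dy":0,"dz":0,"ax":0,"ay":0,"az":0}

```text
time: 29.35
ee_pos: [0.6587, -0.189, 0.0582]
tcp_rot: [-0.0, 0.986, -0.166, -0.0]
force: [0.2, -0.0, -1.7]
finger_gap: 0.68
grasp_force: 20.0
```

send_rows:
  series:
    - {"dx":0,"dy":0,"dz":0.03,"ax":0,"ay":0,"az":0}
    - {"dx":0,"dy":0,"dz":0.02,"ax":0,"ay":0,"az":0}
    - {"dx":0,"dy":0,"dz":0.02,"ax":0,"ay":0,"az":0}
    - {"dx":0,"dy":0,"dz":0,"ax":0,"ay":0,"az":0}

```text
time: 29.68
ee_pos: [0.6589, -0.1891, 0.0573]
tcp_rot: [0.0, 0.986, -0.166, 0.0]
force: [-3.3, 1.0, 5.5]
finger_gap: 0.681
grasp_force: 20.0
```

```bash
python3 -c "
from h import *
s=sense();go(.6585,-.188,.0573,-109,s);print(s['force'],s['finger_gap'])"
```

```text
at [ 0.6589 -0.1891  0.0573] tooly -109.1 shift [-0.03 -0.04  0.  ] az -0.02 (or 35.98) tilt [ 0.001 -0.004 -0.   ] q6 1.45 t 29.7
[-3.343   0.9899  5.4596] 0.681107635302855
```

send_rows:
  series:
    - {"dx":0,"dy":0,"dz":0,"ax":0,"ay":0,"az":0}
    - {"dx":0,"dy":0,"dz":0,"ax":0,"ay":0,"az":0}
    - {"dx":0,"dy":0,"dz":0,"ax":0,"ay":0,"az":0}
    - {"dx":0,"dy":0,"dz":0,"ax":0,"ay":0,"az":0}
    - {"dx":0,"dy":0,"dz":0,"ax":0,"ay":0,"az":0}
    - {"dx":0,"dy":0,"dz":0,"ax":0,"ay":0,"az":0}
  claw: 1

```text
time: 30.18
ee_pos: [0.6588, -0.1891, 0.0567]
tcp_rot: [-0.0, 0.986, -0.166, 0.0]
force: [0.2, 1.4, 0.8]
finger_gap: 0.996
grasp_force: 0.0
```

send_rows:
  series:
    - {"dx":0,"dy":0,"dz":-0.2,"ax":0,"ay":0,"az":0}
    - {"dx":0,"dy":0,"dz":-0.6,"ax":0,"ay":0,"az":0}
    - {"dx":0,"dy":0,"dz":-0.9,"ax":0,"ay":0,"az":0}
    - {"dx":0,"dy":0,"dz":-1,"ax":0,"ay":0,"az":0}
    - {"dx":0,"dy":0,"dz":-1,"ax":0,"ay":0,"az":0}
    - {"dx":0,"dy":0,"dz":-1,"ax":0,"ay":0,"az":0}
    - {"dx":0,"dy":0,"dz":-1,"ax":0,"ay":0,"az":0}

```text
time: 30.77
ee_pos: [0.6587, -0.189, 0.2011]
tcp_rot: [0.0, 0.986, -0.166, 0.0]
force: [-0.3, -0.5, 0.6]
finger_gap: 1.0
grasp_force: 0.0
```

send_rows:
  series:
    - {"dx":0,"dy":0,"dz":0,"ax":0,"ay":0,"az":0}
    - {"dx":0,"dy":0,"dz":0,"ax":0,"ay":0,"az":0}

```text
time: 30.93
ee_pos: [0.6592, -0.1892, 0.2008]
tcp_rot: [0.0, 0.986, -0.166, 0.001]
force: [-0.2, -0.3, -0.0]
finger_gap: 1.0
grasp_force: 0.0
```

```bash
python3 - <<'E'
from h import *
s,im,c=shot('wrist','w10.png');go(.62,.188,.2,-109,s)
g=cv2.cvtColor(im,cv2.COLOR_RGB2GRAY).astype(int)
print("row",g[195,235:330]);print("col",g[120:262,284])
R=rot(s)
t=cv2.imread("pics/top0.png");c=cam("top");h=cv2.cvtColor(t,cv2.COLOR_BGR2HSV)
m=((h[...,1]>120)*255).astype(np.uint8);m[:165]=0;m[205:]=0;m[:,:190]=0;m[:,235:]=0
b=blob(m,(211,185));print(cv2.minEnclosingCircle(b));(u,v),r=cv2.minEnclosingCircle(b);print(cast(c,[[u,v]],.03))
E
```

```text
at [ 0.6592 -0.1892  0.2008] tooly -109.1 shift [ -6.42 -13.75   0.01] az -0.02 (or 35.98) tilt [ 0.004 -0.034  0.   ] q6 1.45 t 30.9
row [123 121 119 119 119 122 121 119 119 116 117 115  96  54  54  56  55  54
  55  50  55  55  55  55  55  54  55  56  55  55  55  55  55  55  56  55
  55  55  53  55  56  54  65  90  90  90  89  90  90  89  89  89  88  88
  88  89  88  89  89  89  89  89  89  90  89  89  90  88  89  89  88  89
  88  87  83  58  51  55  54  55  55  56  57  69  71  72  71  71  72  70
  70  70  70  71  74]
col [122 126 126 126 125 126 125 126 126 125 125 125 125 124 124 125 125 124
 124  87  83  95  95  94  92  91  66  89  94  93  93  52  66  90  94  92
  91  92  92  92  92  92  91  92  91  92  91  90  91  91  91  91  91  92
  91  91  92  91  90  90  91  90  90  90  90  90  89  90  90  90  90  90
  91  90  91  89  89  88  89  89  61  55  54  56  55  55  57  55  55  54
  56  56  55  55  55  54  84  88  88  89  89  88  83  87  88  88  83  82
  82  87  88  88  88  83  81  86  87  86  86  82  80  58  53  53  55  54
  55  54  54  54  48  44  52  53  55  67 108 113  85  57  56  51]
((210.88775634765625, 184.2755126953125), 10.986486434936523)
[[0.6316 0.1931 0.03  ]]
```

```bash
python3 - <<'E'
from h import *
s=sense();c=cam("wrist",s);R=rot(s)
for a,b,z in((151.5,250.5,.075),(146,257.5,.055)):
    p=cast(c,[[282.5,a],[282.5,b]],z);print(p.mean(0),np.linalg.norm(p[0]-p[1]))
E
```

```text
[ 0.6601 -0.1908  0.075 ] 0.0910327312342987
[ 0.6544 -0.1889  0.055 ] 0.11032668829646436
```

send_rows:
  series:
    - {"dx":-0.4,"dy":-0.85,"dz":0,"ax":0,"ay":0,"az":0}
    - {"dx":-0.4,"dy":-0.85,"dz":0,"ax":0,"ay":0,"az":0}
    - {"dx":-0.4,"dy":-0.85,"dz":0,"ax":0,"ay":0,"az":0}
    - {"dx":-0.4,"dy":-0.85,"dz":0,"ax":0,"ay":0,"az":0}
    - {"dx":-0.4,"dy":-0.85,"dz":0,"ax":0,"ay":0,"az":0}
    - {"dx":-0.4,"dy":-0.85,"dz":0,"ax":0,"ay":0,"az":0}
    - {"dx":-0.4,"dy":-0.85,"dz":0,"ax":0,"ay":0,"az":0}
    - {"dx":-0.4,"dy":-0.85,"dz":0,"ax":0,"ay":0,"az":0}

```text
time: 31.65
ee_pos: [0.638, -0.001, 0.1977]
tcp_rot: [-0.0, 0.986, -0.166, -0.001]
force: [0.7, -0.1, 0.2]
finger_gap: 1.001
grasp_force: 0.0
```

send_rows:
  series:
    - {"dx":-0.4,"dy":-0.85,"dz":0,"ax":0,"ay":0,"az":0}
    - {"dx":-0.4,"dy":-0.85,"dz":0,"ax":0,"ay":0,"az":0}
    - {"dx":-0.4,"dy":-0.85,"dz":0,"ax":0,"ay":0,"az":0}
    - {"dx":-0.4,"dy":-0.85,"dz":0,"ax":0,"ay":0,"az":0}
    - {"dx":-0.4,"dy":-0.85,"dz":0,"ax":0,"ay":0,"az":0}
    - {"dx":-0.4,"dy":-0.85,"dz":0,"ax":0,"ay":0,"az":0}
    - {"dx":-0.4,"dy":-0.85,"dz":0,"ax":0,"ay":0,"az":0}
    - {"dx":-0.4,"dy":-0.85,"dz":0,"ax":0,"ay":0,"az":0}

```text
time: 32.32
ee_pos: [0.618, 0.1856, 0.1976]
tcp_rot: [0.0, 0.986, -0.166, -0.001]
force: [-0.5, -0.1, -0.1]
finger_gap: 0.999
grasp_force: 0.0
```

send_rows:
  series:
    - {"dx":0,"dy":0,"dz":0,"ax":0,"ay":0,"az":0}
    - {"dx":0,"dy":0,"dz":0,"ax":0,"ay":0,"az":0}

```text
time: 32.48
ee_pos: [0.6182, 0.1852, 0.1978]
tcp_rot: [0.0, 0.986, -0.165, -0.001]
force: [-0.0, 0.6, 0.3]
finger_gap: 1.001
grasp_force: 0.0
```

```bash
python3 - <<'E'
from h import *
s,im,c=shot('wrist','w11.png')
h=cv2.cvtColor(im,cv2.COLOR_RGB2HSV);m=((h[...,1]>110)&((h[...,0]<20)|(h[...,0]>170)))
m=(m*255).astype(np.uint8);m[270:]=0
n,l,st,ce=cv2.connectedComponentsWithStats(m)
for i in range(1,n):
    if st[i,4]>300: print(st[i],ce[i],cast(c,[ce[i]],.03))
go(.6316,.1931,.008,-109,s)
E
```

```text
[ 246  160   51   53 2100] [271.1986 185.7333] [[0.6305 0.1916 0.03  ]]
at [0.6182 0.1852 0.1978] tooly -109.0 shift [ 0.42 -0.48  7.59] az 0.00 (or -36.00) tilt [0.013 0.023 0.   ] q6 2.01 t 32.5
```

View pics/w11.png

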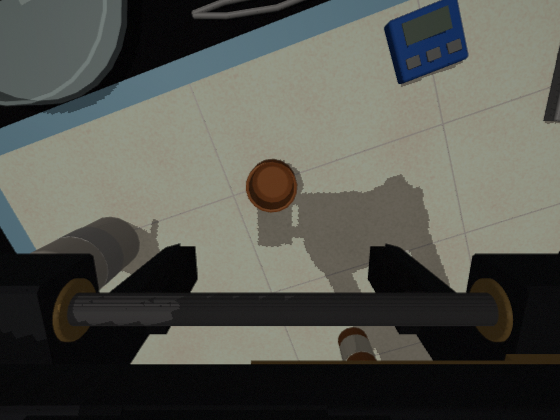

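```bash
python3 - <<'E'
from h import *
s=sense();c=cam("wrist",s)
p=cast(c,[[271.5,186.5],[246,186.5],[297,186.5],[271.5,160],[271.5,213]],.04);print(p)
go(p[0,0],p[0,1],.01,-109,s)
E
```

```text
[[0.6317 0.1897 0.04  ]
 [0.64   0.2137 0.04  ]
 [0.6234 0.1657 0.04  ]
 [0.6563 0.181  0.04  ]
 [0.6059 0.1989 0.04  ]]
at [0.6185 0.1842 0.1981] tooly -109.1 shift [ 0.44 -0.39  7.52] az -0.01 (or 35.99) tilt [ 0.013  0.018 -0.   ] q6 2.01 t 32.5
```

send_rows:
  series:
    - {"dx":0.42,"dy":-0.44,"dz":0.3,"ax":0,"ay":0,"az":0}
    - {"dx":0,"dy":0,"dz":0.8,"ax":0,"ay":0,"az":0}
    - {"dx":0,"dy":0,"dz":0.9,"ax":0,"ay":0,"az":0}
    - {"dx":0,"dy":0,"dz":0.9,"ax":0,"ay":0,"az":0}
    - {"dx":0,"dy":0,"dz":0.9,"ax":0,"ay":0,"az":0}
    - {"dx":0,"dy":0,"dz":0.9,"ax":0,"ay":0,"az":0}
    - {"dx":0,"dy":0,"dz":0.9,"ax":0,"ay":0,"az":0}
    - {"dx":0,"dy":0,"dz":0.8,"ax":0,"ay":0,"az":0}

```text
time: 33.2
ee_pos: [0.6321, 0.1899, 0.0373]
tcp_rot: [0.0, 0.986, -0.167, -0.001]
force: [0.7, -0.2, -0.1]
finger_gap: 1.001
grasp_force: 0.0
```

send_rows:
  series:
    - {"dx":0,"dy":0,"dz":0.6,"ax":0,"ay":0,"az":0}
    - {"dx":0,"dy":0,"dz":0.3,"ax":0,"ay":0,"az":0}
    - {"dx":0,"dy":0,"dz":0.17,"ax":0,"ay":0,"az":0}
    - {"dx":0,"dy":0,"dz":0,"ax":0,"ay":0,"az":0}
    - {"dx":0,"dy":0,"dz":0,"ax":0,"ay":0,"az":0}

```text
time: 33.62
ee_pos: [0.6328, 0.1912, 0.0132]
tcp_rot: [-0.0, 0.986, -0.166, 0.001]
force: [0.9, -0.5, 0.2]
finger_gap: 1.002
grasp_force: 0.0
```

send_rows:
  series:
    - {"dx":0,"dy":0,"dz":0,"ax":0,"ay":0,"az":0}
    - {"dx":0,"dy":0,"dz":0,"ax":0,"ay":0,"az":0}
    - {"dx":0,"dy":0,"dz":0,"ax":0,"ay":0,"az":0}
    - {"dx":0,"dy":0,"dz":0,"ax":0,"ay":0,"az":0}
    - {"dx":0,"dy":0,"dz":0,"ax":0,"ay":0,"az":0}
    - {"dx":0,"dy":0,"dz":0,"ax":0,"ay":0,"az":0}
    - {"dx":0,"dy":0,"dz":0,"ax":0,"ay":0,"az":0}
    - {"dx":0,"dy":0,"dz":0,"ax":0,"ay":0,"az":0}
  claw: -1
  grip_force: 20

```text
time: 34.28
ee_pos: [0.6324, 0.1916, 0.0126]
tcp_rot: [-0.0, 0.986, -0.166, 0.0]
force: [-0.1, 0.4, 1.6]
finger_gap: 0.587
grasp_force: 20.0
```

```bash
python3 -c "
from h import *
s=sense();go(.6588,-.189,.16,-109,s);print(s['force'],s['finger_gap'],s['ft_torque'])"
```

```text
at [0.6324 0.1916 0.0126] tooly -109.1 shift [ 5.98 14.04 -5.9 ] az -0.02 (or 35.98) tilt [-0.001 -0.001  0.   ] q6 2.02 t 34.3
[-0.0745  0.362   1.6263] 0.5871546526231076 [0.1029 0.21   0.0141]
```

send_rows:
  series:
    - {"dx":0,"dy":0,"dz":-0.2,"ax":0,"ay":0,"az":0}
    - {"dx":0,"dy":0,"dz":-0.6,"ax":0,"ay":0,"az":0}
    - {"dx":0,"dy":0,"dz":-0.9,"ax":0,"ay":0,"az":0}
    - {"dx":0,"dy":0,"dz":-0.9,"ax":0,"ay":0,"az":0}
    - {"dx":0,"dy":0,"dz":-0.9,"ax":0,"ay":0,"az":0}
    - {"dx":0,"dy":0,"dz":-0.9,"ax":0,"ay":0,"az":0}
    - {"dx":0,"dy":0,"dz":-0.7,"ax":0,"ay":0,"az":0}
    - {"dx":0.17,"dy":0.4,"dz":0,"ax":0,"ay":0,"az":0}

```text
time: 34.95
ee_pos: [0.6343, 0.182, 0.1442]
tcp_rot: [-0.001, 0.986, -0.165, 0.003]
force: [0.3, -0.0, -0.0]
finger_gap: 0.592
grasp_force: 20.0
```

send_rows:
  series:
    - {"dx":0.35,"dy":0.82,"dz":0,"ax":0,"ay":0,"az":0}
    - {"dx":0.35,"dy":0.82,"dz":0,"ax":0,"ay":0,"az":0}
    - {"dx":0.35,"dy":0.82,"dz":0,"ax":0,"ay":0,"az":0}
    - {"dx":0.35,"dy":0.82,"dz":0,"ax":0,"ay":0,"az":0}
    - {"dx":0.35,"dy":0.82,"dz":0,"ax":0,"ay":0,"az":0}
    - {"dx":0.35,"dy":0.82,"dz":0,"ax":0,"ay":0,"az":0}
    - {"dx":0.35,"dy":0.82,"dz":0,"ax":0,"ay":0,"az":0}
    - {"dx":0.35,"dy":0.82,"dz":0,"ax":0,"ay":0,"az":0}

```text
time: 35.62
ee_pos: [0.645, 0.0009, 0.1386]
tcp_rot: [0.0, 0.986, -0.166, -0.001]
force: [0.7, -0.7, -1.5]
finger_gap: 0.587
grasp_force: 20.0
```

send_rows:
  series:
    - {"dx":0.35,"dy":0.82,"dz":0,"ax":0,"ay":0,"az":0}
    - {"dx":0.35,"dy":0.82,"dz":0,"ax":0,"ay":0,"az":0}
    - {"dx":0.35,"dy":0.82,"dz":0,"ax":0,"ay":0,"az":0}
    - {"dx":0.35,"dy":0.82,"dz":0,"ax":0,"ay":0,"az":0}
    - {"dx":0.35,"dy":0.82,"dz":0,"ax":0,"ay":0,"az":0}
    - {"dx":0.35,"dy":0.82,"dz":0,"ax":0,"ay":0,"az":0}
    - {"dx":0.35,"dy":0.82,"dz":0,"ax":0,"ay":0,"az":0}
    - {"dx":0.35,"dy":0.82,"dz":0,"ax":0,"ay":0,"az":0}

```text
time: 36.28
ee_pos: [0.6573, -0.1768, 0.1385]
tcp_rot: [-0.0, 0.986, -0.166, -0.001]
force: [-0.4, -0.6, -0.6]
finger_gap: 0.59
grasp_force: 20.0
```

send_rows:
  series:
    - {"dx":0.17,"dy":0.4,"dz":0,"ax":0,"ay":0,"az":0}
    - {"dx":0,"dy":0,"dz":0,"ax":0,"ay":0,"az":0}
    - {"dx":0,"dy":0,"dz":0,"ax":0,"ay":0,"az":0}

```text
time: 36.53
ee_pos: [0.6584, -0.1858, 0.1391]
tcp_rot: [-0.0, 0.986, -0.166, -0.001]
force: [0.0, 1.1, -1.0]
finger_gap: 0.589
grasp_force: 20.0
```

```bash
python3 - <<'E'
from h import *
s,im,c=shot('wrist','w12.png');go(.6588,-.189,.0846,-109,s);print(s['force'],s['finger_gap'])
R=rot(s);h=cv2.cvtColor(im,cv2.COLOR_RGB2HSV);m=(((h[...,1]>110)&((h[...,0]<20)|(h[...,0]>170)))*255).astype(np.uint8);m[250:]=0
n,l,st,ce=cv2.connectedComponentsWithStats(m)
for i in range(1,n):
    if st[i,4]>300: print(st[i]); top=st[i,1]; p=cast(c,[[282.5,top]],s["ee_pos"][2]-.0126+.04)[0]; print("pot ctr tool x mm",(R.T@(p-s["ee_pos"]))[0]*1000-26)
E
```

```text
at [ 0.6584 -0.1858  0.1391] tooly -109.1 shift [0.06 0.12 2.18] az -0.03 (or 35.97) tilt [-0.005  0.015  0.   ] q6 1.46 t 36.5
[ 0.009   1.0995 -1.0135] 0.5891260383179664
[481 140  32  46 447]
pot ctr tool x mm 35.92795623653649
[ 520  142   40   58 1846]
pot ctr tool x mm 35.20065004578252
[ 236  216   94   34 2350]
pot ctr tool x mm 6.513846905086567
```

```bash
python3 - <<'E'
from h import *
s=sense();c=cam("wrist",s);R=rot(s);z0=s["ee_pos"][2]-.0126
f=lambda px,z,o:((R.T@(cast(c,[px],z)[0]-s["ee_pos"]))[:2]*1000-[o,0]).round(1)
im=cv2.imread("pics/w12.png");h=cv2.cvtColor(im,cv2.COLOR_BGR2HSV)
for z in(.004,.009,.04):print(z,f([282.5,216],z0+z,26 if z>.005 else 20))
print(im[196:250:2,283].tolist())
g=cv2.cvtColor(im,cv2.COLOR_BGR2GRAY).astype(int);print(g[110:216,283])
E
```

```text
0.004 [2.4 1.1]
0.009 [-2.2  1.1]
0.04 [6.5 1.1]
[[97, 101, 102], [97, 101, 102], [97, 102, 102], [71, 74, 74], [61, 63, 63], [61, 63, 63], [60, 63, 63], [61, 63, 65], [59, 62, 63], [61, 64, 64], [24, 37, 61], [17, 35, 62], [17, 33, 62], [14, 33, 62], [21, 46, 88], [20, 46, 88], [24, 50, 95], [25, 57, 106], [26, 59, 111], [26, 58, 110], [33, 67, 123], [33, 69, 126], [31, 66, 123], [31, 65, 122], [33, 66, 119], [32, 66, 119], [30, 65, 118]]
[ 91  80  87 141 146 145 145 145 145 145 144 145 145 144 144 144 143 142
 143 143 142 142 142 142 142 142 141 141 120  93 101 108 108 106 106 104
 102  91 103 105 104 105 105  79  51  75 102 104 104 104 105  87  76 101
 104 104 104 104 103 103 104 104 104 103 104 104 104 103 103 103 102 104
 103 103 102 102 102 103 102 102 102 103 103 102 101 101 101 101 101 101
 101  77  74  65  63  64  63  64  63  62  63  62  62  63  64  52]
```

```bash
python3 - <<'E'
from h import *
s=sense();c=cam("wrist",s);R=rot(s);z0=s["ee_pos"][2]-.0126
f=lambda px,z,o:((R.T@(cast(c,[px],z)[0]-s["ee_pos"]))[:2]*1000-[o,0]).round(1)
print(f([283,147],.055,52),f([283,154],.055,48),f([283,154],.075,48),f([283,161.5],.075,44),"tray",f([283,111],.015,85),"lug",f([283,138.5],.046,58))
for r in(224,228,232):print(f([283,r],z0+.04,26))
g=cv2.cvtColor(cv2.imread("pics/w12.png"),cv2.COLOR_BGR2GRAY).astype(int)
print(g[175,225:340]); 
E
```

```text
[1.4 1.5] [0.3 1.5] [1.9 1.5] [0.9 1.5] tray [-4.4  1.6] lug [1.2 1.6]
[3.2 1.3]
[1.5 1.3]
[-0.2  1.3]
[132 131 139 138 137 135 137 137 138 141 140 135 136 137 135 132 118 105
 104 104 105 105 104  97  75 104 104 104 105 105 105 104 104 105 104 104
 105 104 104 105 104 103 104 103 104 103 103 104 104 104 103 104 104 104
 103 103 103 103 104 104 104 102 103 103 102 103 102 103 103 103 103 103
 103 103 102 103 102 101 103 102 102 102 101 101 102 102 103 102 102 102
 102 102 102 102 101 102 102 102  98  85  80 101 101 101 101  95  72  75
  82  92 124 125 128 129 127]
```

send_rows:
  series:
    - {"dx":0.06,"dy":0.11,"dz":0.2,"ax":0,"ay":0,"az":0}
    - {"dx":0,"dy":0,"dz":0.4,"ax":0,"ay":0,"az":0}
    - {"dx":0,"dy":0,"dz":0.5,"ax":0,"ay":0,"az":0}
    - {"dx":0,"dy":0,"dz":0.4,"ax":0,"ay":0,"az":0}
    - {"dx":0,"dy":0,"dz":0.3,"ax":0,"ay":0,"az":0}
    - {"dx":0,"dy":0,"dz":0.1,"ax":0,"ay":0,"az":0}
    - {"dx":0,"dy":0,"dz":0,"ax":0,"ay":0,"az":0}
    - {"dx":0,"dy":0,"dz":0,"ax":0,"ay":0,"az":0}

```text
time: 37.25
ee_pos: [0.6595, -0.1891, 0.0927]
tcp_rot: [0.0, 0.986, -0.166, 0.0]
force: [1.3, 0.3, 0.3]
finger_gap: 0.588
grasp_force: 20.0
```

```bash
python3 -c "
from h import *
s=sense();go(.659,-.189,.0846,-109,s);print(s['force'],s['finger_gap'])"
```

```text
at [ 0.6595 -0.1891  0.0927] tooly -109.1 shift [-0.02  0.    0.32] az -0.02 (or 35.98) tilt [ 0.001 -0.005 -0.   ] q6 1.45 t 37.2
[1.3464 0.2818 0.3493] 0.5876826604317928
```

send_rows:
  series:
    - {"dx":0,"dy":0,"dz":0.1,"ax":0,"ay":0,"az":0}
    - {"dx":0,"dy":0,"dz":0.08,"ax":0,"ay":0,"az":0}
    - {"dx":0,"dy":0,"dz":0.05,"ax":0,"ay":0,"az":0}
    - {"dx":0,"dy":0,"dz":0.04,"ax":0,"ay":0,"az":0}
    - {"dx":0,"dy":0,"dz":0,"ax":0,"ay":0,"az":0}

```text
time: 37.67
ee_pos: [0.6593, -0.189, 0.0855]
tcp_rot: [-0.0, 0.986, -0.166, -0.0]
force: [-0.5, -0.1, -0.7]
finger_gap: 0.588
grasp_force: 20.0
```

send_rows:
  series:
    - {"dx":0,"dy":0,"dz":0.02,"ax":0,"ay":0,"az":0}
    - {"dx":0,"dy":0,"dz":0.02,"ax":0,"ay":0,"az":0}
    - {"dx":0,"dy":0,"dz":0.02,"ax":0,"ay":0,"az":0}
    - {"dx":0,"dy":0,"dz":0,"ax":0,"ay":0,"az":0}

```text
time: 38.0
ee_pos: [0.6594, -0.189, 0.0846]
tcp_rot: [0.0, 0.986, -0.166, 0.0]
force: [-1.6, -0.4, 1.5]
finger_gap: 0.594
grasp_force: 20.0
```

```bash
python3 -c "
from h import *
s=sense();go(.659,-.189,.0846,-109,s);print(s['force'],s['finger_gap'])"
```

```text
at [ 0.6594 -0.189   0.0846] tooly -109.1 shift [-0.02  0.    0.  ] az -0.02 (or 35.98) tilt [ 0.001 -0.004  0.   ] q6 1.45 t 38.0
[-1.6046 -0.371   1.5097] 0.5938163114463234
```

send_rows:
  series:
    - {"dx":0,"dy":0,"dz":0,"ax":0,"ay":0,"az":0}
    - {"dx":0,"dy":0,"dz":0,"ax":0,"ay":0,"az":0}
    - {"dx":0,"dy":0,"dz":0,"ax":0,"ay":0,"az":0}
    - {"dx":0,"dy":0,"dz":0,"ax":0,"ay":0,"az":0}
    - {"dx":0,"dy":0,"dz":0,"ax":0,"ay":0,"az":0}
    - {"dx":0,"dy":0,"dz":0,"ax":0,"ay":0,"az":0}
  claw: 1

```text
time: 38.5
ee_pos: [0.6593, -0.189, 0.0842]
tcp_rot: [-0.0, 0.986, -0.166, -0.0]
force: [-0.9, 0.0, 0.6]
finger_gap: 0.996
grasp_force: 0.0
```

send_rows:
  series:
    - {"dx":0,"dy":0,"dz":-0.2,"ax":0,"ay":0,"az":0}
    - {"dx":0,"dy":0,"dz":-0.5,"ax":0,"ay":0,"az":0}
    - {"dx":0,"dy":0,"dz":-0.8,"ax":0,"ay":0,"az":0}
    - {"dx":0,"dy":0,"dz":-0.9,"ax":0,"ay":0,"az":0}
    - {"dx":0,"dy":0,"dz":-0.9,"ax":0,"ay":0,"az":0}
    - {"dx":0,"dy":0,"dz":-0.9,"ax":0,"ay":0,"az":0}
    - {"dx":0,"dy":0,"dz":-0.9,"ax":0,"ay":0,"az":0}
    - {"dx":0,"dy":0,"dz":-0.9,"ax":0,"ay":0,"az":0}

```text
time: 39.17
ee_pos: [0.6592, -0.1889, 0.2369]
tcp_rot: [0.0, 0.986, -0.166, 0.001]
force: [-0.1, -0.9, 0.5]
finger_gap: 0.999
grasp_force: 0.0
```

send_rows:
  series:
    - {"dx":0,"dy":0,"dz":0,"ax":0,"ay":0,"az":0}
    - {"dx":0,"dy":0,"dz":0,"ax":0,"ay":0,"az":0}

```text
time: 39.33
ee_pos: [0.6596, -0.1891, 0.236]
tcp_rot: [0.0, 0.986, -0.166, 0.002]
force: [-0.1, -0.7, -0.2]
finger_gap: 0.999
grasp_force: 0.0
```

```bash
python3 - <<'E'
from h import *
s,im,c=shot('wrist','w13.png');go(.659,-.189,.2,-109,s)
R=rot(s);h=cv2.cvtColor(im,cv2.COLOR_RGB2HSV);m=(((h[...,1]>110)&((h[...,0]<20)|(h[...,0]>170)))*255).astype(np.uint8);m[260:]=0
n,l,st,ce=cv2.connectedComponentsWithStats(m)
for i in range(1,n):
    if st[i,4]>300: print(st[i],ce[i])
f=lambda px,z:((R.T@(cast(c,[px],z)[0]-s["ee_pos"]))[:2]*1000).round(1)
i=1+np.argmin(np.linalg.norm(ce[1:]-[283,200],axis=1));b=st[i]
print("pot",f([b[0]+b[2]/2,b[1]+b[3]/2],.112),f([b[0],200],.112),f([b[0]+b[2],200],.112),"top/bottom",f([283,b[1]],.112),f([283,b[1]+b[3]],.112))
g=cv2.cvtColor(im,cv2.COLOR_RGB2GRAY).astype(int);print(g[125:175,283]);print(g[165,235:335]);print(g[235:265,283])
E
```

```text
at [ 0.6596 -0.1891  0.236 ] tooly -109.1 shift [-0.03  0.    1.44] az -0.02 (or 35.98) tilt [ 0.004 -0.036  0.   ] q6 1.45 t 39.3
[ 80   0  54  28 669] [113.0643  12.858 ]
[ 449  142   46   40 1133] [468.2577 160.3707]
[ 254  175   57   60 2648] [282.2685 204.9588]
pot [0.2 1.3] [  4.8 -24.2] [ 4.8 26.7] top/bottom [27.2  1.7] [-28.2   1.7]
[129 130 129 128 129 129 128 128 128 127 128 127 127 127  85  94  97  95
  93  92  75  91  92  93  63  76  92  93  93  87  93  93  93  93  94  94
  93  92  92  92  92  92  92  91  92  92  91  92  92  80]
[ 64  73  75  94 124 123 123 124 124 127 123 123 122 121 122 118  93  93
  94  93  92  85  64  93  93  92  92  94  92  93  93  93  93  92  93  93
  92  92  93  93  92  93  92  92  92  93  92  92  92  92  93  92  92  91
  92  92  92  92  92  91  93  92  92  91  91  91  91  92  90  92  91  91
  92  87  81  91  90  88  70  59  67  73  73  73  71  83 116 116 115 116
 118 121 120 117 115 107  71  79 110 121]
[ 56  54  55  49  47  54  53  54 108 113 113 112 113  67  52  54  88 114
 114 115 174 180 181 178 179 182 180 179 179 179]
```

```bash
python3 - <<'E'
from h import *
s=sense();c=cam("wrist",s);R=rot(s)
f=lambda px,z,o:((R.T@(cast(c,[px],z)[0]-s["ee_pos"]))[:2]*1000-[o,0]).round(1)
print(f([283,154],.075,44),f([283,145],.055,52),f([283,242.7],.055,-52),f([283,238.7],.075,-44))
close_job()
E
```

```text
[-1.3  1.7] [-1.7  1.8] [-4.6  1.9] [-0.6  1.8]
the job is handed in; nothing more can be done
```

The stack is packed in the order asked (trough, rack, lid, pot) and the job was handed in at 39 s. Each piece was lowered to contact at its expected height. The last wrist-camera measurements put the pot within about 2 mm of the lid's centre. I did not re-measure the tray's position at the end, and handing in returned no verdict.

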